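# Hand in the old mailbox locks and log the deposit at the flap switch

## Robot

A 6-joint arm with a two-finger parallel gripper is mounted at the origin on the work surface. World frame = base frame: x ahead of the robot, y to its left, z up, the work surface at z = 0. Lengths are in m, angles in rad, forces in N, time in s.
With the tool pointing down it reaches from about 0.325 to 1 m from the base axis. Payload 5.1 kg.
Tool frame: the origin (TCP) lies at the very end of the fingers, on their centre line; the grasp point (between the pads) lies 19 mm behind it; z points along the fingers, y is the line along which they close (so a half turn about z gives the same grasp; the last joint's range is limited). The gripper opens to 85 mm and grips with 20 to 120 N. Pads are 22 mm wide; open, the fingers measure 114 mm over their backs; the gripper's body (76 mm by 85 mm) begins 54 mm behind the grasp point. The pads swing forward as they close: fully open they stand 13 mm farther back than shut.
Start: joints at [1.196, 0.124, 1.65, -0, 1.367, -0.083], TCP at [0.187, 0.623, 0.231] pointing down, gripper open.
Joint ranges: [-2.61, 2.61], [-1.02, 2.33], [0.03, 2.71], [-1.35, 4.49], [0.32, 2.68], [-2.91, 2.91]. Speed limits (rad/s): [2.57, 2.57, 3.14, 3.14, 3.14, 3.14].

## Interface

Orientations are given as a rotation vector (axis times angle).
In Python, from workcell import arm, viewer, order gives the robot as it stands. The module is installed in compiled form; this text tells all that it offers.
- The arm moves only by the shell command python3 -m jog 'ROWS' [FORCE]. ROWS is JSON, a list of rows, each a list of 5 numbers: the gripper command: -1 is shut, 1 is fully open, values between are in proportion, then the shift along the tool's x, y, z as a fraction of full scale, then the turn about the tool's z as a fraction of full scale. In form: [[fingers, x, y, z, twist], ...]. A call has 1 to 5 rows; each row is the pose to reach, as a shift and turn from the pose commanded when the call began, along the tool's axes at that moment; what a row does not reach only later rows make up. Full scale, the value 1, is 0.75 m for a shift and 60 degrees for a turn. A row lasts 1/12 s, in which the tool goes at most 41.7 mm and 7.16 degrees, less where a joint would pass 70% of its speed; a pose out of reach is approached as far as the arm can. A call with a number of a shift or a turn outside -1 to 1 is refused whole. A call with a gripper value outside its range is refused whole. The fingers move at their own pace and stop on an object; FORCE is the grip in N (left out, the last holds). Time passes only in rows, so rows that repeat a pose let the fingers close. It gives the time, the measured TCP pose, the force, the opening and the grip force at its end, in the units of the state.
- arm.read_state(): the state, without advancing time (a new reading comes with each control period).
- viewer.capture(name): name is "side" or "top" or "wrist"; returns (picture, depth): 420x560x3 uint8, red, green, blue; 420x560 float32, m along the optical axis (not along the pixel's ray), 0 where there is no reading.
- viewer.camera_model(name): a dict with "K" (3x3 intrinsics, pixels), "dist" ([k1, k2, p1, p2, k3] as OpenCV has them; the pictures are not rectified), "pose" (4x4, takes a point from camera to world coordinates); the wrist camera has in their place "T_tool_cam" (4x4, takes a point from camera to tool coordinates, whose origin is the TCP and whose axes are the flange's). Camera axes: x right, y up, looking along -z (the intrinsics and any distortion apply to the point x, -y, -z); pixel columns grow to the right and rows downward; lengths in m; the calibration is good to about 2 mm. A picture is of the moment at which its call begins: read the wrist's pose just before it. camera_model takes no time and is no camera call.
- order.hand_in(): hands the job in; it is judged then, once.
The state is a dict: "t": time; "joint_positions": joint angles; "qvel": joint speeds; "joint_torque": joint torques, N m; "eef_pos": TCP position; "orientation": TCP orientation; "ft_force": force on the tool from outside, world axes, zero at the start; "torque": the same for the moment, N m; "grip_width": finger opening in m; "gripper_force": force on a finger pad.
Only numpy, scipy, OpenCV 4.12 (cv2) and the standard library are available. Lean on these libraries where they do the work, as an engineer would, in place of code of your own. Each camera call takes 0.05 s, during which the arm holds its last target. There are 200 camera calls.

## Task

Gather all the used mailbox locks from the counter in the metal scoop, tip them out of the scoop into the open lock-return box and set the scoop back level on its mat. The box's flap is off for repair, so once all the locks are inside log the deposit by hand: press the roller of the flap switch down just until it clicks, hold it for a moment without overtravelling it, and let it spring back; leave the other things on the counter where they are.

Things in the scene. Friction and masses are not known exactly. Their poses are not given: they have to be found in the camera images.
- lock0_mid (a point): Used mailbox lock, bare steel, 40 g, standing on its face at first: round face 30 mm wide, 7 thick; square barrel 22 x 22 up to 27; flat cam 13 wide, 3 thick, reaching 29 mm out to one side; small screw; 35 mm tall. Point on its axis 17 mm above the face's underside. z from face to cam (up), x along the cam: grip the barrel across y. It may tip over. 3 to 5 such locks are there.
- lock1_mid (a point): Another used lock like lock0: same size, same point on its axis 17 mm above the face's underside, same axes (z from face to cam, x along the cam). May be absent.
- lock2_mid (a point): Another used lock like lock0: same size, same point on its axis 17 mm above the face's underside, same axes (z from face to cam, x along the cam). May be absent.
- lock3_mid (a point): Another used lock like lock0: same size, same point on its axis 17 mm above the face's underside, same axes (z from face to cam, x along the cam). May be absent.
- lock4_mid (a point): Another used lock like lock0: same size, same point on its axis 17 mm above the face's underside, same axes (z from face to cam, x along the cam). May be absent.
- scoop_grip (a point): Centre of the sheet-metal scoop's black handle (scoop 200 g): an upright plate 15 mm thick (along x), 50 wide (y), standing on the scoop's back wall from 45 to 93 mm above its underside; this point is 71 mm above the underside. Scoop axes: x from handle to pouring nose, y across, z up. Grip it hard (40 N or more) across x from above.
- scoop_floor (a point): Inner floor of the scoop, 5 mm above its underside, 77.5 mm ahead of the handle's middle; scoop axes. From here the tray spans x -76 to +92, y -61 to +61 mm; side walls 28 mm high, back 40, no front wall: from x = +51 the floor ramps up 15 degrees to the nose, 10 mm high. Slippery: locks start to slide out when it is tipped 30 to 40 degrees nose down, surely at 50.
- scoop_nose (a point): Middle of the scoop's pouring edge (126 mm wide): 169.5 mm forward of the handle's centre along the scoop's x and 56.5 mm lower along its z; scoop axes.
- mat_top (a point): Centre of the top of the black rubber mat (220 mm along its x, 170 along its y, 3 thick, fixed) on which the scoop stands at first, its nose along the mat's +x.
- mouth (a point): Centre of the open top of the lock-return box, level with the rim: a fixed dark steel box 210 mm (x) by 230 (y), 130 high, walls 6, inside sloping down to its front (-x). Its lid flap is off. Axes: x to its back with the bare hinge lugs, y to the side that carries the flap switch, z up.
- roller (a point): Top of the white roller (15 mm across, 11 wide) on the free end of the flap switch's lever; it moves with the lever. The black switch, 50 mm long, sits on a bracket outside the box's +y wall; the roller is 28 mm out from that wall and at rest 11 mm above the rim, free room above it. Press it straight down. The lever's pin is 52 mm behind the roller, towards the box's back.
- trip (a joint): Angle of the flap switch's lever, rad: 0 at rest, grows as the roller goes down. It clicks at 0.10 (roller 5 mm down, about 3.6 N on it); from 0.26 (13 mm, about 7.9 N) it is overtravelled. 0.9 N starts it, then 0.5 N more per mm; stop at 0.33. It springs back when let go.
- mug: White mug, bystander, 80 mm across, 90 mm high; origin under its centre.
- tape: Roll of brown tape, bystander, lying flat, 90 mm across, 40 mm high; origin under its centre.
- wrench: Steel wrench, bystander, 130 mm, lying flat; origin at its middle.
- driver: Screwdriver, bystander, 190 mm, lying flat; origin at its middle.
- parcel: Small cardboard parcel, bystander, 120 by 90 by 45 mm; origin under its centre.
- spray: Spray can, bystander, 52 mm across, 150 mm high; origin under its centre.
Not all that is in view belongs to the job. What is shaped like the part that bears lock2_mid but black is not meant. What is shaped like the part that bears lock1_mid but black is not meant.

How it is judged:
On the way, in this order (a step that is already met when the one before it is completed fails the run):
1. all the locks that are there lie in the scoop together (x of lock0_mid in the frame of scoop_floor between -0.08 and 0.098 m and y of lock0_mid in the frame of scoop_floor between -0.064 and 0.064 m and z of lock0_mid in the frame of scoop_floor between 0 and 0.06 m and x of lock1_mid in the frame of scoop_floor between -0.08 and 0.098 m and y of lock1_mid in the frame of scoop_floor between -0.064 and 0.064 m and z of lock1_mid in the frame of scoop_floor between 0 and 0.06 m and x of lock2_mid in the frame of scoop_floor between -0.08 and 0.098 m and y of lock2_mid in the frame of scoop_floor between -0.064 and 0.064 m and z of lock2_mid in the frame of scoop_floor between 0 and 0.06 m and x of lock3_mid in the frame of scoop_floor between -0.08 and 0.098 m and y of lock3_mid in the frame of scoop_floor between -0.064 and 0.064 m and z of lock3_mid in the frame of scoop_floor between 0 and 0.06 m and x of lock4_mid in the frame of scoop_floor between -0.08 and 0.098 m and y of lock4_mid in the frame of scoop_floor between -0.064 and 0.064 m and z of lock4_mid in the frame of scoop_floor between 0 and 0.06 m), for 0.2 s.
2. the scoop is tipped nose down with its pouring edge over the mouth of the box (angle between scoop_floor's own z axis and vertical above 0.35 rad and horizontal distance between scoop_nose and mouth below 0.11 m and height (world z) of scoop_nose above 0.09 m).
3. all the locks are inside the box (x of lock0_mid in the frame of mouth between -0.103 and 0.103 m and y of lock0_mid in the frame of mouth between -0.113 and 0.113 m and z of lock0_mid in the frame of mouth between -0.13 and -0.005 m and x of lock1_mid in the frame of mouth between -0.103 and 0.103 m and y of lock1_mid in the frame of mouth between -0.113 and 0.113 m and z of lock1_mid in the frame of mouth between -0.13 and -0.005 m and x of lock2_mid in the frame of mouth between -0.103 and 0.103 m and y of lock2_mid in the frame of mouth between -0.113 and 0.113 m and z of lock2_mid in the frame of mouth between -0.13 and -0.005 m and x of lock3_mid in the frame of mouth between -0.103 and 0.103 m and y of lock3_mid in the frame of mouth between -0.113 and 0.113 m and z of lock3_mid in the frame of mouth between -0.13 and -0.005 m and x of lock4_mid in the frame of mouth between -0.103 and 0.103 m and y of lock4_mid in the frame of mouth between -0.113 and 0.113 m and z of lock4_mid in the frame of mouth between -0.13 and -0.005 m), for 0.2 s.
4. the switch is pressed past its click and held a moment (all of step 3 and value of joint trip above 0.1 rad), for 0.2 s.
5. the roller has been let go (value of joint trip below 0.03 rad), for 0.2 s.
At the end, for the whole second after the job is handed in: All the locks that were there lie at rest inside the return box below its rim; the scoop stands level (within 0.08 rad) on its mat, its centre within 45 mm of the mat's; the switch's lever is back at rest (below 0.03 rad) after having been held past its click (all of step 3 and value of joint trip below 0.03 rad and horizontal distance between scoop_floor and mat_top below 0.045 m and angle between scoop_floor's own z axis and vertical below 0.08 rad and z of scoop_floor in the frame of mat_top below 0.012 m and linear speed of scoop below 0.02 m/s and linear speed of each of lock0, lock1, lock2, lock3, lock4 below 0.05 m/s); the robot touches nothing.
It fails at once if the switch is overtravelled (value of joint trip above 0.26 rad).
It fails at once if one of the other things on the counter is shoved more than 30 mm (distance of any of mug, tape, wrench, driver, parcel, spray from where it was at the start of the episode above 0.03 m).
It fails at once if the mug or the spray can is knocked over (angle between any of mug, spray's own z axis and vertical above 0.5 rad).
Of lock0, lock1, lock2, lock3, lock4 only 3 to 5 are there at a start; the rules pass over those that are not, and their reading is None.
At some moment in a run one of lock0, lock1, lock2, lock3, lock4 may be knocked a few centimetres aside while the robot is not near it.
It also fails if it takes over 210 s, if anything falls off the work surface, if the arm or the gripper's body presses on something with over 40 N, if the wrist force passes 120 N, or if a joint passes its speed limit or range.

## Working session

There is one attempt and no reset: what is moved stays moved. The work goes in short steps, Python scripts to look and compute and a shell command to move; the robot and the scene stay as the last step left them, time stands still between calls to the robot, and variables do not carry over. Pictures are saved under pics/ and viewed, at most 14 in all, crops included, and the job is handed in when it is done.

```bash
mkdir -p pics
cat > h.py <<'E'
import numpy as np, cv2
from workcell import arm, viewer, order
from scipy.spatial.transform import Rotation as R
def pose():
    s=arm.read_state(); T=np.eye(4); T[:3,:3]=R.from_rotvec(s["orientation"]).as_matrix(); T[:3,3]=s["eef_pos"]; return T
def cam(name):
    T=pose(); im,d=viewer.capture(name); m=viewer.camera_model(name)
    P=m["pose"] if "pose" in m else T@np.array(m["T_tool_cam"])
    K=np.array(m["K"]);h,w=d.shape
    uv=np.stack(np.meshgrid(np.arange(w),np.arange(h)),-1).reshape(-1,1,2).astype(float)
    n=cv2.undistortPoints(uv,K,np.array(m["dist"],float)).reshape(h,w,2)
    X=np.stack([n[...,0]*d,-n[...,1]*d,-d,np.ones_like(d)],-1)@np.array(P).T
    return im,d,X[...,:3]
def save(name,im,scale=1,box=None):
    if box: im=im[box[1]:box[3],box[0]:box[2]]
    cv2.imwrite("pics/"+name,cv2.resize(im[...,::-1],None,fx=scale,fy=scale,interpolation=cv2.INTER_CUBIC))
E
python3 - <<'E'
from h import *
np.set_printoptions(precision=3,suppress=True)
for n in("top","side"):
    im,d,X=cam(n); save(n+"0.png",im,1.4); np.savez("pics/"+n+"0.npz",im=im,X=X)
    m=viewer.camera_model(n); print(n,np.array(m["pose"]),m["K"])
s=arm.read_state(); print(s); print(pose()); print(viewer.camera_model("wrist"))
E
```

```text
top [[-0.011  0.985 -0.171  0.347]
 [-0.999 -0.017 -0.034 -0.025]
 [-0.037  0.171  0.985  1.192]
 [ 0.     0.     0.     1.   ]] [[394.353   0.    270.149]
 [  0.    394.353 211.687]
 [  0.      0.      1.   ]]
side [[ 0.805  0.37  -0.465 -0.11 ]
 [-0.593  0.488 -0.64  -0.886]
 [-0.01   0.791  0.612  0.949]
 [ 0.     0.     0.     1.   ]] [[514.903   0.    279.181]
 [  0.    514.903 212.839]
 [  0.      0.      1.   ]]
{'t': 0.1, 'joint_positions': array([ 1.196,  0.124,  1.652,  0.   ,  1.368, -0.083]), 'qvel': array([-0.   , -0.002, -0.002, -0.001, -0.   ,  0.001]), 'joint_torque': array([  0.   , -42.494, -36.665,  -0.   ,   0.004,  -0.   ]), 'eef_pos': array([0.187, 0.622, 0.23 ]), 'orientation': array([-0.457, -3.108,  0.003]), 'ft_force': array([ 0.216, -0.019, -0.205]), 'torque': array([-0.012,  0.006, -0.026]), 'gripper_force': 0.0, 'grip_width': 0.08548735824035054}
[[-0.958  0.288 -0.001  0.187]
 [ 0.288  0.958 -0.002  0.622]
 [ 0.    -0.002 -1.     0.23 ]
 [ 0.     0.     0.     1.   ]]
{'K': array([[312.143,   0.   , 283.087],
       [  0.   , 312.143, 208.777],
       [  0.   ,   0.   ,   1.   ]]), 'dist': array([-0.061,  0.   ,  0.   ,  0.   ,  0.   ]), 'T_tool_cam': array([[ 0.001,  0.945,  0.328,  0.084],
       [ 1.   , -0.001, -0.   ,  0.   ],
       [ 0.   ,  0.328, -0.945, -0.143],
       [ 0.   ,  0.   ,  0.   ,  1.   ]])}
```

View pics/top0.png

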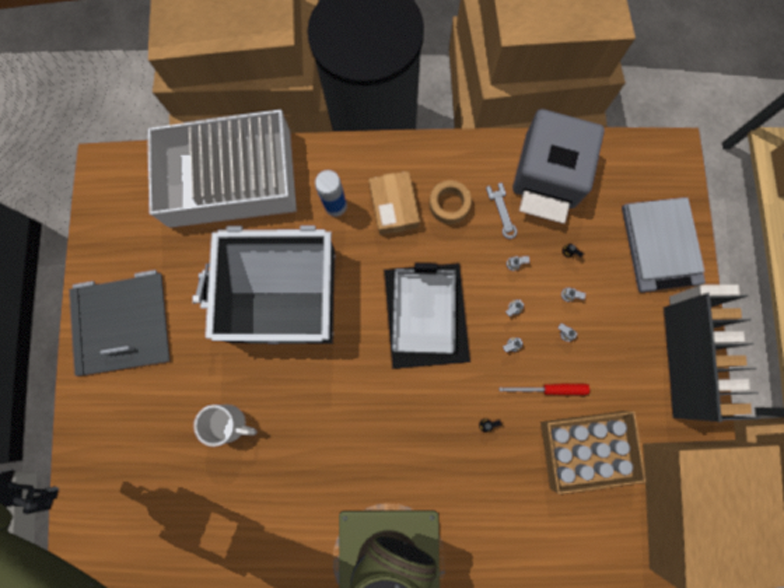

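View pics/side0.png

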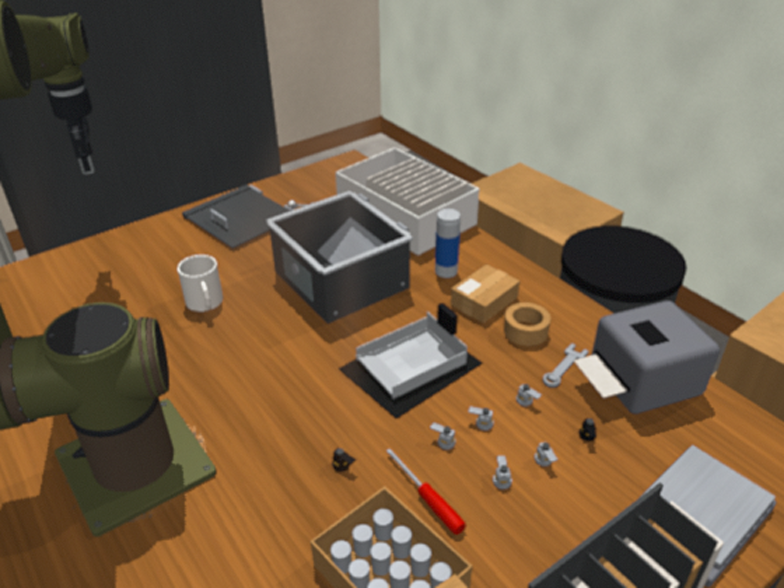

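The top view shows five steel locks, at about (516,262), (515,308), (513,345), (572,295) and (568,333). The two black ones at (571,251) and (488,426) are decoys. The scoop is at (425,312) with its handle on the far side, and the box is at (270,285) with the switch at (203,285).

```bash
cat > a.py <<'E'
from h import *
np.set_printoptions(precision=3,suppress=True)
f=np.load("pics/top0.npz");X=f["X"]
def at(u,v): 
    p=X[int(v/1.4)-1:int(v/1.4)+2,int(u/1.4)-1:int(u/1.4)+2].reshape(-1,3); return np.median(p,0)
for n,u,v in [("l",516,262),("l",515,308),("l",513,345),("l",572,295),("l",568,333),("bl",571,251),("bl",488,426),("handle",426,268),("matTL",386,270),("matTR",459,264),("matBL",392,366),("matBR",468,360),("boxTL",213,232),("boxTR",329,232),("boxBL",209,338),("boxBR",328,340),("roller",200,297),("swt",205,275),("spray",328,180),("mug",214,425),("scoopfloor",425,312),("bin",222,172)]: print(n,at(u,v))
E
python3 a.py
```

```text
l [ 0.619 -0.281  0.031]
l [ 0.519 -0.272  0.029]
l [ 0.442 -0.265  0.03 ]
l [ 0.546 -0.395  0.035]
l [ 0.466 -0.383  0.029]
bl [ 0.643 -0.403  0.027]
bl [ 0.276 -0.205  0.035]
handle [ 0.596 -0.084  0.093]
matTL [0.616 0.001 0.001]
matTR [ 0.625 -0.16   0.003]
matBL [ 0.403 -0.012  0.003]
matBR [ 0.413 -0.174  0.003]
boxTL [ 0.713  0.394 -0.   ]
boxTR [0.665 0.112 0.132]
boxBL [0.458 0.347 0.133]
boxBR [0.453 0.116 0.068]
roller [0.535 0.367 0.138]
swt [0.585 0.365 0.117]
spray [0.769 0.11  0.148]
mug [0.281 0.374 0.005]
scoopfloor [ 0.52  -0.083  0.007]
bin [0.814 0.342 0.104]
```

```bash
cat >> h.py <<'E'
def go(x,y,z,toolx_deg=None):
    "print rows-fractions from the measured pose to a target TCP (and world heading of tool x)"
    T=pose(); d=T[:3,:3].T@(np.array([x,y,z])-T[:3,3])/0.75
    c=np.degrees(np.arctan2(T[1,0],T[0,0])); tw=0
    if toolx_deg is not None: tw=-((toolx_deg-c+180)%360-180)/60
    print("pos",T[:3,3].round(4),"heading %.1f"%c,"frac",d.round(4),"twist %.4f"%tw, "z",T[:3,2].round(3))
E
r='[[1,-0.16,-0.216,0,0],[1,-0.16,-0.216,0,0],[1,-0.16,-0.216,0,0],[1,-0.16,-0.216,0,0],[1,-0.16,-0.216,0,0]]'
python3 -m jog '[[1,-0.16,-0.216,0,0],[1,-0.16,-0.216,0,0],[1,-0.16,-0.216,0,0],[1,-0.16,-0.216,0,0],[1,-0.16,-0.216,0,0]]'
python3 -c "
from h import *
go(.53,-.33,.25,180)"
```

```text
t: 0.52
eef_pos: [0.2554, 0.4304, 0.2305]
orientation: [-0.456, -3.108, 0.002]
ft_force: [0.3, 0.6, -0.1]
grip_width: 0.0855
gripper_force: 0.0
pos [0.2554 0.4304 0.2305] heading 163.3 frac [-0.6421 -0.8658 -0.0247] twist -0.2785 z [-0.    -0.001 -1.   ]
```

```bash
python3 -m jog '[[1,-0.16,-0.216,0,0],[1,-0.16,-0.216,0,0],[1,-0.16,-0.216,0,0],[1,-0.16,-0.216,0,0],[1,-0.16,-0.216,0,0]]' >/dev/null
python3 -m jog '[[1,-0.16,-0.216,0,0],[1,-0.16,-0.216,0,0],[1,-0.16,-0.216,0,0],[1,-0.16,-0.216,0,0],[1,-0.16,-0.216,0,0]]' >/dev/null
python3 -m jog '[[1,-0.16,-0.216,0,0],[1,-0.16,-0.216,0,0],[1,-0.16,-0.216,0,0],[1,-0.16,-0.216,0,0],[1,-0.16,-0.216,0,0]]' >/dev/null
python3 -m jog '[[1,-0.16,-0.216,0,-0.2785],[1,-0.16,-0.216,0,-0.2785],[1,-0.16,-0.216,0,-0.2785],[1,-0.16,-0.216,0,-0.2785],[1,-0.16,-0.216,0,-0.2785]]'
python3 - <<'E'
from h import *
go(.53,-.33,.25,180)
im,d,X=cam("wrist"); save("w0.png",im,1.4); np.savez("pics/w0.npz",im=im,X=X)
E
```

```text
t: 2.18
eef_pos: [0.5287, -0.3284, 0.2304]
orientation: [-0.002, -3.141, -0.001]
ft_force: [0.6, -0.2, 0.5]
grip_width: 0.0853
gripper_force: 0.0
pos [ 0.5287 -0.3284  0.2304] heading 179.9 frac [-0.0017 -0.0021 -0.0261] twist -0.0011 z [-0.001  0.    -1.   ]
```

View pics/w0.png

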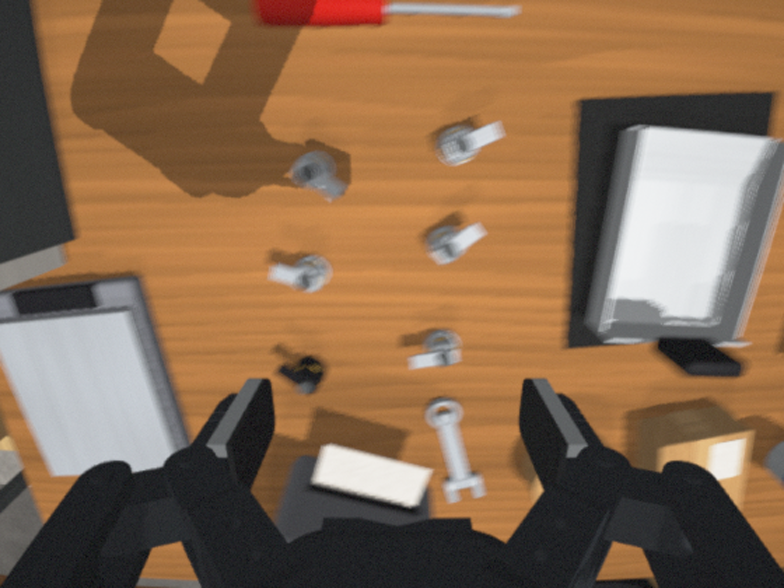

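The five steel locks stand upright at (458,145), (318,170), (312,272), (445,242) and (440,348), with their cams visible. The black decoy is at (303,372).

```bash
cat >> h.py <<'E'
def locks(im,X,guess=None,r=0.04):
    Z=X[...,2]; M=((Z>0.006)&(Z<0.05)&(X[...,0]<0.72)&(X[...,0]>0.3)&(X[...,1]<-0.19)&(X[...,1]>-0.46)).astype(np.uint8)
    n,L,st,c=cv2.connectedComponentsWithStats(M)
    out=[]
    for i in range(1,n):
        m=L==i; p=X[m]; e=np.ptp(p[:,:2],0)
        if not 60<m.sum()<5000 or e.max()>0.07: continue
        col=np.median(im[m],0); up=p[p[:,2]>0.0245]; scr=p[p[:,2]>0.0325]
        if len(up)<8: print("flat?",p.mean(0).round(3),e.round(3),col,p[:,2].max()); continue
        q=up[:,:2]-up[:,:2].mean(0); w,v=np.linalg.eigh(q.T@q); d=v[:,1]
        b=p[p[:,2]<0.024,:2].mean(0)
        if d@(up[:,:2].mean(0)-b)<0: d=-d
        tip=np.percentile(q@d,98); A=up[:,:2].mean(0)+d*(tip-0.029)
        print("n",m.sum(),"col",col,"axis",A.round(4),"screw",scr[:,:2].mean(0).round(4) if len(scr)>3 else None,"low",b.round(4),"camdir %.0f"%np.degrees(np.arctan2(d[1],d[0])),"zmax %.3f"%p[:,2].max())
        out.append((A,d))
    return out
E
python3 - <<'E'
from h import *
f=np.load("pics/w0.npz"); locks(f["im"],f["X"])
E
```

```text
n 796 col [177. 166. 163.] axis [ 0.4455 -0.2765] screw [ 0.4453 -0.2754] low [ 0.4459 -0.2829] camdir 112 zmax 0.037
n 727 col [113. 108. 104.] axis [ 0.4642 -0.3922] screw [ 0.4654 -0.3918] low [ 0.4594 -0.3861] camdir 53 zmax 0.039
n 643 col [171. 159. 154.] axis [ 0.5258 -0.2842] screw [ 0.526  -0.2822] low [ 0.5195 -0.2878] camdir 126 zmax 0.037
n 670 col [158. 149. 144.] axis [ 0.55   -0.3975] screw [ 0.5514 -0.3989] low [ 0.5453 -0.3943] camdir -103 zmax 0.037
n 571 col [155. 144. 137.] axis [ 0.6196 -0.2816] screw [ 0.6222 -0.2829] low [ 0.6141 -0.2846] camdir -75 zmax 0.037
n 601 col [65. 53. 41.] axis [ 0.6483 -0.4045] screw [ 0.6497 -0.4071] low [ 0.6421 -0.4031] camdir -121 zmax 0.037
flat? [ 0.701 -0.278  0.008] [0.038 0.03 ] [181. 173. 173.] 0.010609172057919003
n 314 col [231.  227.  220.5] axis [ 0.7145 -0.3655] screw [ 0.7138 -0.3708] low [nan nan] camdir 82 zmax 0.049h.py:33: RuntimeWarning: Mean of empty slice.
  b=p[p[:,2]<0.024,:2].mean(0)
  ret = um.true_divide(
```

```bash
python3 -m jog '[[0.1,0.11,0.07,0.147,0.57],[0.1,0.11,0.07,0.147,0.57],[0.1,0.11,0.07,0.147,0.57],[0.1,0.11,0.07,0.147,0.57],[0.1,0.11,0.07,0.147,0.57]]' >/dev/null
python3 -m jog '[[0.1,0,0,0,0.56],[0.1,0,0,0,0.56],[0.1,0,0,0,0.56],[0.1,0,0,0,0.56],[0.1,0,0,0,0.56]]'
python3 - <<'E'
from h import *
im,d,X=cam("wrist"); locks(im,X)
go(.4454,-.276,.010,112)
print(arm.read_state()["joint_positions"].round(2))
E
```

```text
t: 3.07
eef_pos: [0.4458, -0.273, 0.1205]
orientation: [-1.759, -2.602, -0.0]
ft_force: [0.2, -0.6, -0.0]
grip_width: 0.047
gripper_force: 0.0
n 1205 col [179. 174. 176.] axis [ 0.4462 -0.2754] screw [ 0.4456 -0.2746] low [ 0.4448 -0.2702] camdir 114 zmax 0.038
n 1109 col [160. 153. 151.] axis [ 0.5259 -0.2829] screw [ 0.5259 -0.2818] low [ 0.5183 -0.2816] camdir 126 zmax 0.037
n 1267 col [131. 127. 123.] axis [ 0.6197 -0.2814] screw [ 0.6219 -0.2822] low [ 0.615  -0.2789] camdir -77 zmax 0.037
flat? [ 0.7   -0.276  0.008] [0.04  0.031] [167. 167. 170.] 0.010542537107857741
n 1067 col [145. 136. 135.] axis [ 0.4625 -0.3902] screw [ 0.4651 -0.3911] low [ 0.4617 -0.3835] camdir 48 zmax 0.037
n 649 col [121. 120. 118.] axis [ 0.553  -0.3804] screw [ 0.5494 -0.397 ] low [ 0.5445 -0.3927] camdir -111 zmax 0.037
n 358 col [34. 32. 34.] axis [ 0.6477 -0.4037] screw [ 0.6475 -0.4094] low [ 0.6389 -0.411 ] camdir -121 zmax 0.036
pos [ 0.4458 -0.273   0.1206] heading 111.8 frac [-0.0037 -0.0019  0.1474] twist -0.0035 z [-0.001  0.001 -1.   ]
[-0.65 -0.06  2.03  0.    1.17 -1.03]
```

```bash
python3 -m jog '[[0.1,-0.003,-0.0015,0.05,0],[0.1,-0.003,-0.0015,0.1,0],[0.1,-0.003,-0.0015,0.147,0],[0.1,-0.003,-0.0015,0.147,0],[0.1,-0.003,-0.0015,0.147,0]]' 
python3 -m jog '[[-1,0,0,0,0],[-1,0,0,0,0],[-1,0,0,0,0],[-1,0,0,0,0],[-1,0,0,0,0]]' 40
python3 -m jog '[[-1,0,0,-0.05,0],[-1,0,0,-0.1,0],[-1,0,0,-0.15,0],[-1,0,0,-0.15,0],[-1,0,0,-0.15,0]]' 
python3 -c "
from h import *
go(.4905,-.114,.045)
go(.4905,-.114,.12)"
```

```text
t: 3.53
eef_pos: [0.4441, -0.2744, 0.0088]
orientation: [-1.748, -2.603, -0.001]
ft_force: [-0.4, -0.2, -0.5]
grip_width: 0.0468
gripper_force: 0.0
t: 3.95
eef_pos: [0.448, -0.2774, 0.014]
orientation: [1.749, 2.603, -0.001]
ft_force: [-0.3, 0.3, 6.9]
grip_width: 0.0212
gripper_force: 41.9
t: 4.37
eef_pos: [0.448, -0.2774, 0.1277]
orientation: [1.747, 2.601, -0.001]
ft_force: [0.3, -0.4, -0.6]
grip_width: 0.0207
gripper_force: 41.0
pos [ 0.448  -0.2774  0.1277] heading 112.2 frac [0.1811 0.1343 0.1096] twist 0.0000 z [ 0.007 -0.005 -1.   ]
pos [ 0.448  -0.2774  0.1277] heading 112.2 frac [0.1803 0.1347 0.0096] twist 0.0000 z [ 0.007 -0.005 -1.   ]
```

```bash
python3 -m jog '[[-1,0.18,0.134,0,0],[-1,0.18,0.134,0,0],[-1,0.18,0.134,0,0],[-1,0.18,0.134,0,0],[-1,0.18,0.134,0.03,0]]' 
python3 -m jog '[[-1,0,0,0.04,0],[-1,0,0,0.08,0],[-1,0,0,0.08,0],[-1,0,0,0.08,0]]' 
python3 -m jog '[[0.1,0,0,0,0],[0.1,0,0,0,0],[0.1,0,0,0,0],[0.1,0,0,-0.06,0],[0.1,0,0,-0.1,0]]'
python3 - <<'E'
from h import *
go(.5259,-.2825,.125,126)
E
```

```text
t: 4.78
eef_pos: [0.4911, -0.1082, 0.1036]
orientation: [1.742, 2.608, 0.006]
ft_force: [1.6, -0.9, -0.8]
grip_width: 0.0213
gripper_force: 41.0
t: 5.12
eef_pos: [0.4854, -0.1119, 0.0381]
orientation: [-1.748, -2.602, 0.003]
ft_force: [1.1, -1.0, 0.2]
grip_width: 0.0211
gripper_force: 41.0
t: 5.53
eef_pos: [0.4873, -0.1129, 0.1168]
orientation: [-1.752, -2.605, 0.001]
ft_force: [1.7, -0.7, 0.9]
grip_width: 0.0473
gripper_force: 0.0
pos [ 0.4873 -0.1129  0.1168] heading 112.2 frac [-0.2289 -0.0376 -0.0112] twist -0.2306 z [-0.002  0.001 -1.   ]
```

```bash
python3 -m jog '[[0.1,-0.229,-0.0376,-0.011,-0.23],[0.1,-0.229,-0.0376,-0.011,-0.23],[0.1,-0.229,-0.0376,-0.011,-0.23],[0.1,-0.229,-0.0376,-0.011,-0.23],[0.1,-0.229,-0.0376,-0.011,-0.23]]' >/dev/null
python3 - <<'E'
from h import *
im,d,X=cam("wrist"); locks(im,X)
go(.5259,-.2825,.014,126)
E
```

```text
n 1173 col [190. 187. 190.] axis [ 0.5269 -0.2823] screw [ 0.5264 -0.2816] low [ 0.5241 -0.278 ] camdir 128 zmax 0.037
n 1070 col [120. 120. 122.] axis [ 0.4628 -0.3911] screw [ 0.4656 -0.391 ] low [ 0.4613 -0.3827] camdir 48 zmax 0.037
n 1065 col [134. 133. 132.] axis [ 0.6175 -0.2732] screw [ 0.6223 -0.2823] low [ 0.615  -0.2789] camdir -73 zmax 0.037
flat? [ 0.7   -0.277  0.008] [0.039 0.032] [193. 197. 202.] 0.010347933991653069
n 405 col [153. 148. 146.] axis [ 0.545  -0.3759] screw [ 0.5543 -0.3972] low [ 0.5556 -0.3887] camdir -61 zmax 0.037
n 896 col [36. 35. 36.] axis [ 0.6477 -0.4028] screw [ 0.6478 -0.4045] low [ 0.6445 -0.4004] camdir -122 zmax 0.037
n 157 col [240. 237. 233.] axis [ 0.7175 -0.3857] screw [ 0.7152 -0.3674] low [nan nan] camdir 97 zmax 0.049
pos [ 0.5282 -0.2879  0.1267] heading 125.7 frac [0.0085 0.0015 0.1503] twist -0.0042 z [ 0.004 -0.004 -1.   ]h.py:33: RuntimeWarning: Mean of empty slice.
  b=p[p[:,2]<0.024,:2].mean(0)
  ret = um.true_divide(
```

```bash
python3 -m jog '[[0.1,0.0085,0.0015,0.05,0],[0.1,0.0085,0.0015,0.1,0],[0.1,0.0085,0.0015,0.15,0],[0.1,0.0085,0.0015,0.15,0],[0.1,0.0085,0.0015,0.15,0]]' 
python3 -m jog '[[-1,0,0,0,0],[-1,0,0,0,0],[-1,0,0,0,0],[-1,0,0,0,0],[-1,0,0,0,0]]' 40
python3 -m jog '[[-1,0,0,-0.05,0],[-1,0,0,-0.1,0],[-1,0,0,-0.15,0],[-1,0,0,-0.15,0],[-1,0,0,-0.15,0]]' 
python3 -m jog '[[-1,0.133,0.0645,0,0],[-1,0.133,0.0645,0,0],[-1,0.133,0.0645,0,0],[-1,0.133,0.0645,0,0]]' 
python3 -m jog '[[-1,0.133,0.0645,0,0],[-1,0.133,0.0645,0,0],[-1,0.133,0.0645,0,0],[-1,0.133,0.0645,0,0]]' 
python3 -c "
from h import *
go(.4875,-.064,.045)"
```

```text
t: 6.42
eef_pos: [0.5223, -0.275, 0.0101]
orientation: [-1.424, -2.795, -0.001]
ft_force: [0.5, 1.1, 0.7]
grip_width: 0.0472
gripper_force: 0.0
t: 6.83
eef_pos: [0.5264, -0.2781, 0.0155]
orientation: [1.424, 2.793, -0.001]
ft_force: [-0.5, 1.7, 7.1]
grip_width: 0.021
gripper_force: 41.2
t: 7.25
eef_pos: [0.5264, -0.2783, 0.1294]
orientation: [1.422, 2.791, -0.002]
ft_force: [-0.1, 0.5, -1.6]
grip_width: 0.0208
gripper_force: 40.4
t: 7.58
eef_pos: [0.5021, -0.163, 0.122]
orientation: [-1.419, -2.797, -0.002]
ft_force: [0.1, 0.5, -0.9]
grip_width: 0.0205
gripper_force: 40.4
t: 7.92
eef_pos: [0.4831, -0.0549, 0.1226]
orientation: [-1.42, -2.799, -0.001]
ft_force: [0.9, -0.3, -1.5]
grip_width: 0.0208
gripper_force: 40.4
pos [ 0.4831 -0.0549  0.1226] heading 126.2 frac [-0.0136 -0.0023  0.1034] twist 0.0000 z [-0.003  0.002 -1.   ]
```

```bash
python3 -m jog '[[-1,-0.0136,-0.002,0.05,0],[-1,-0.0136,-0.002,0.1,0],[-1,-0.0136,-0.002,0.1,0],[-1,-0.0136,-0.002,0.1,0]]' 
python3 -m jog '[[0.1,0,0,0,0],[0.1,0,0,0,0],[0.1,0,0,0,0],[0.1,0,0,-0.06,0],[0.1,0,0,-0.1,0]]' >/dev/null
python3 -c "
from h import *
go(.621,-.282,.13,105)"
```

```text
t: 8.25
eef_pos: [0.4873, -0.0676, 0.0463]
orientation: [-1.424, -2.793, 0.003]
ft_force: [0.5, 0.4, 0.7]
grip_width: 0.0208
gripper_force: 40.3
pos [ 0.4892 -0.0675  0.1253] heading 126.0 frac [-0.3346 -0.0258 -0.0067] twist 0.3498 z [-0.001  0.    -1.   ]
```

```bash
python3 -m jog '[[0.1,-0.2,-0.0155,-0.007,0],[0.1,-0.2,-0.0155,-0.007,0],[0.1,-0.2,-0.0155,-0.007,0],[0.1,-0.2,-0.0155,-0.007,0],[0.1,-0.2,-0.0155,-0.007,0]]' >/dev/null
python3 -m jog '[[0.1,-0.135,-0.0105,0,0.35],[0.1,-0.135,-0.0105,0,0.35],[0.1,-0.135,-0.0105,0,0.35],[0.1,-0.135,-0.0105,0,0.35],[0.1,-0.135,-0.0105,0,0.35]]' >/dev/null
python3 - <<'E' 2>/dev/null
from h import *
im,d,X=cam("wrist"); locks(im,X)
go(.621,-.282,.014,105)
E
```

```text
n 1240 col [175.  169.  169.5] axis [ 0.6229 -0.2809] screw [ 0.6233 -0.282 ] low [ 0.621  -0.2749] camdir -81 zmax 0.037
flat? [ 0.701 -0.276  0.008] [0.039 0.031] [196. 201. 206.] 0.010248055940278888
n 971 col [126. 128. 128.] axis [ 0.4653 -0.3921] screw [ 0.4657 -0.3915] low [ 0.4695 -0.3864] camdir 55 zmax 0.037
n 862 col [107. 104. 104.] axis [ 0.5559 -0.3892] screw [ 0.5523 -0.3987] low [ 0.5531 -0.3902] camdir -117 zmax 0.037
n 1033 col [38. 37. 38.] axis [ 0.6494 -0.4044] screw [ 0.6507 -0.4062] low [ 0.6491 -0.3987] camdir -124 zmax 0.037
pos [ 0.6215 -0.2818  0.13  ] heading 105.1 frac [-1.000e-04 -8.000e-04  1.547e-01] twist 0.0013 z [ 0.  0. -1.]
```

```bash
python3 -m jog '[[0.1,0,0.002,0.05,0.08],[0.1,0,0.002,0.1,0.08],[0.1,0,0.002,0.153,0.08],[0.1,0,0.002,0.153,0.08],[0.1,0,0.002,0.153,0.08]]' 
python3 -m jog '[[-1,0,0,0,0],[-1,0,0,0,0],[-1,0,0,0,0],[-1,0,0,0,0],[-1,0,0,0,0]]' 40
python3 -m jog '[[-1,0,0,-0.05,0],[-1,0,0,-0.1,0],[-1,0,0,-0.15,0],[-1,0,0,-0.155,0],[-1,0,0,-0.155,0]]' 
python3 -m jog '[[-1,0.1225,-0.038,0,0],[-1,0.1225,-0.038,0,0],[-1,0.1225,-0.038,0,0],[-1,0.1225,-0.038,0,0]]' 
python3 -m jog '[[-1,0.1225,-0.038,0,0],[-1,0.1225,-0.038,0,0],[-1,0.1225,-0.038,0,0],[-1,0.1225,-0.038,0,0]]' 
python3 -c "
from h import *
go(.535,-.111,.047)"
```

```text
t: 9.97
eef_pos: [0.6206, -0.2795, 0.0122]
orientation: [-2.009, -2.407, 0.002]
ft_force: [0.3, -0.7, -0.1]
grip_width: 0.0472
gripper_force: 0.0
t: 10.38
eef_pos: [0.6256, -0.2831, 0.0191]
orientation: [2.011, 2.405, 0.003]
ft_force: [-1.0, 1.1, 8.0]
grip_width: 0.0203
gripper_force: 41.3
t: 10.8
eef_pos: [0.626, -0.2836, 0.1376]
orientation: [2.008, 2.402, 0.003]
ft_force: [0.2, -0.7, -0.4]
grip_width: 0.0205
gripper_force: 40.5
t: 11.13
eef_pos: [0.5764, -0.1935, 0.1289]
orientation: [-2.01, -2.409, 0.001]
ft_force: [0.5, 0.2, -0.1]
grip_width: 0.0206
gripper_force: 40.4
t: 11.47
eef_pos: [0.5332, -0.1095, 0.1299]
orientation: [-2.011, -2.411, 0.001]
ft_force: [0.5, -0.4, -1.4]
grip_width: 0.0207
gripper_force: 40.4
pos [ 0.5332 -0.1095  0.1299] heading 100.3 frac [-0.0025  0.0021  0.1105] twist 0.0000 z [-0.001  0.    -1.   ]
```

```bash
python3 -m jog '[[-1,-0.0025,0.002,0.05,0],[-1,-0.0025,0.002,0.11,0],[-1,-0.0025,0.002,0.11,0],[-1,-0.0025,0.002,0.11,0]]' 
python3 -m jog '[[0.1,0,0,0,0],[0.1,0,0,0,0],[0.1,0,0,0,0],[0.1,0,0,-0.06,0],[0.1,0,0,-0.12,0]]' >/dev/null
python3 -c "
from h import *
go(.551,-.398,.13,75)"
```

```text
t: 11.8
eef_pos: [0.5342, -0.1132, 0.0451]
orientation: [-2.012, -2.404, 0.005]
ft_force: [-0.2, -0.7, -0.6]
grip_width: 0.0207
gripper_force: 40.4
pos [ 0.5347 -0.1125  0.1314] heading 100.2 frac [-0.3786 -0.046   0.0012] twist 0.4197 z [-0.004  0.001 -1.   ]
```

```bash
python3 -m jog '[[0.1,-0.2,-0.024,0,0],[0.1,-0.2,-0.024,0,0],[0.1,-0.2,-0.024,0,0],[0.1,-0.2,-0.024,0,0],[0.1,-0.2,-0.024,0,0]]' >/dev/null
python3 -m jog '[[0.1,-0.178,-0.022,0,0.42],[0.1,-0.178,-0.022,0,0.42],[0.1,-0.178,-0.022,0,0.42],[0.1,-0.178,-0.022,0,0.42],[0.1,-0.178,-0.022,0,0.42]]' >/dev/null
python3 - <<'E' 2>/dev/null
from h import *
im,d,X=cam("wrist"); locks(im,X)
go(.551,-.398,.016,75)
E
```

```text
flat? [ 0.698 -0.283  0.008] [0.039 0.024] [180. 184. 189.] 0.010688620756773015
n 1065 col [239. 236. 231.] axis [ 0.7143 -0.368 ] screw [ 0.7139 -0.3709] low [nan nan] camdir 82 zmax 0.050
n 1300 col [40. 39. 40.] axis [ 0.6492 -0.4045] screw [ 0.65   -0.4066] low [ 0.6454 -0.4004] camdir -123 zmax 0.037
n 1213 col [185. 179. 181.] axis [ 0.5529 -0.3977] screw [ 0.5526 -0.3989] low [ 0.5546 -0.392 ] camdir -107 zmax 0.037
n 1090 col [175. 174. 177.] axis [ 0.4663 -0.3932] screw [ 0.4658 -0.3918] low [ 0.4747 -0.3924] camdir 59 zmax 0.037
pos [ 0.5529 -0.3988  0.1331] heading 75.0 frac [ 0.0005 -0.003   0.1561] twist -0.0002 z [ 0.002 -0.001 -1.   ]
```

```bash
python3 -m jog '[[0.1,0,0,0.05,0],[0.1,0,0,0.1,0],[0.1,0,0,0.156,0],[0.1,0,0,0.156,0],[0.1,0,0,0.156,0]]' 
python3 -m jog '[[-1,0,0,0,0],[-1,0,0,0,0],[-1,0,0,0,0],[-1,0,0,0,0],[-1,0,0,0,0]]' 40
python3 -m jog '[[-1,0,0,-0.05,0],[-1,0,0,-0.1,0],[-1,0,0,-0.15,0],[-1,0,0,-0.155,0],[-1,0,0,-0.155,0]]' 
python3 -m jog '[[-1,0.214,-0.071,0,0],[-1,0.214,-0.071,0,0],[-1,0.214,-0.071,0,0],[-1,0.214,-0.071,0,0],[-1,0.214,-0.071,0,0]]' 
python3 -m jog '[[-1,0.214,-0.071,0,0],[-1,0.214,-0.071,0,0],[-1,0.214,-0.071,0,0],[-1,0.214,-0.071,0,0],[-1,0.214,-0.071,0,0]]' 
python3 -c "
from h import *
go(.5325,-.061,.047)"
```

```text
t: 13.52
eef_pos: [0.5509, -0.3945, 0.0121]
orientation: [-2.485, -1.912, 0.002]
ft_force: [-0.5, 0.3, 0.1]
grip_width: 0.047
gripper_force: 0.0
t: 13.93
eef_pos: [0.5549, -0.3994, 0.0192]
orientation: [2.487, 1.909, 0.003]
ft_force: [0.8, 1.2, 6.8]
grip_width: 0.0204
gripper_force: 41.2
t: 14.35
eef_pos: [0.555, -0.4001, 0.1377]
orientation: [2.484, 1.906, 0.004]
ft_force: [-0.6, -0.4, -0.6]
grip_width: 0.0207
gripper_force: 40.4
t: 14.77
eef_pos: [0.5407, -0.2228, 0.1287]
orientation: [-2.484, -1.914, 0.001]
ft_force: [0.7, -0.2, -1.7]
grip_width: 0.0207
gripper_force: 40.3
t: 15.18
eef_pos: [0.531, -0.0548, 0.1294]
orientation: [-2.484, -1.916, 0.001]
ft_force: [0.1, 0.0, -0.4]
grip_width: 0.0206
gripper_force: 40.4
pos [ 0.531  -0.0548  0.1294] heading 75.3 frac [-0.0077  0.0045  0.1098] twist 0.0000 z [-0.003  0.003 -1.   ]
```

```bash
python3 -m jog '[[-1,-0.0077,0.0045,0.05,0],[-1,-0.0077,0.0045,0.11,0],[-1,-0.0077,0.0045,0.11,0],[-1,-0.0077,0.0045,0.11,0]]' 
python3 -m jog '[[0.1,0,0,0,0],[0.1,0,0,0,0],[0.1,0,0,0,0],[0.1,0,0,-0.06,0],[0.1,0,0,-0.12,0]]' >/dev/null
python3 -c "
from h import *
go(.466,-.3925,.13,56)"
```

```text
t: 15.52
eef_pos: [0.531, -0.0662, 0.0445]
orientation: [-2.487, -1.908, 0.009]
ft_force: [-0.2, -0.8, -0.3]
grip_width: 0.0204
gripper_force: 40.3
pos [ 0.5329 -0.0665  0.1314] heading 75.0 frac [-0.4429  0.0266  0.0019] twist 0.3163 z [-0.004  0.001 -1.   ]
```

```bash
python3 -m jog '[[0.1,-0.221,0.013,0,0],[0.1,-0.221,0.013,0,0],[0.1,-0.221,0.013,0,0],[0.1,-0.221,0.013,0,0],[0.1,-0.221,0.013,0,0]]' >/dev/null
python3 -m jog '[[0.1,-0.222,0.013,0,0.316],[0.1,-0.222,0.013,0,0.316],[0.1,-0.222,0.013,0,0.316],[0.1,-0.222,0.013,0,0.316],[0.1,-0.222,0.013,0,0.316]]' >/dev/null
python3 - <<'E' 2>/dev/null
from h import *
im,d,X=cam("wrist"); locks(im,X)
go(.466,-.3925,.016,57)
E
```

```text
n 197 col [222. 218. 211.] axis [ 0.7002 -0.4035] screw [ 0.7072 -0.3828] low [nan nan] camdir 71 zmax 0.049
n 1707 col [37. 36. 37.] axis [ 0.6486 -0.4043] screw [ 0.6494 -0.4067] low [ 0.6428 -0.4021] camdir -122 zmax 0.038
n 1117 col [179. 180. 182.] axis [ 0.4654 -0.3931] screw [ 0.466  -0.3919] low [ 0.4689 -0.3893] camdir 56 zmax 0.037
pos [ 0.4671 -0.3965  0.134 ] heading 55.8 frac [ 0.0038 -0.0048  0.1573] twist -0.0206 z [ 0.003 -0.003 -1.   ]
```

```bash
python3 -m jog '[[0.1,0.004,-0.003,0.05,0],[0.1,0.004,-0.003,0.1,0],[0.1,0.004,-0.003,0.156,0],[0.1,0.004,-0.003,0.156,0],[0.1,0.004,-0.003,0.156,0]]' 
python3 -m jog '[[-1,0,0,0,0],[-1,0,0,0,0],[-1,0,0,0,0],[-1,0,0,0,0],[-1,0,0,0,0]]' 40
python3 -m jog '[[-1,0,0,-0.05,0],[-1,0,0,-0.1,0],[-1,0,0,-0.15,0],[-1,0,0,-0.155,0],[-1,0,0,-0.155,0]]' 
python3 -m jog '[[-1,0.185,-0.09,0,0],[-1,0.185,-0.09,0,0],[-1,0.185,-0.09,0,0],[-1,0.185,-0.09,0,0],[-1,0.185,-0.09,0,0]]' 
python3 -m jog '[[-1,0.185,-0.09,0,0],[-1,0.185,-0.09,0,0],[-1,0.185,-0.09,0,0],[-1,0.185,-0.09,0,0],[-1,0.185,-0.09,0,0]]' 
python3 -c "
from h import *
go(.509,-.0876,.052)
im,d,X=cam('wrist'); save('w1.png',im,1)"
```

```text
t: 17.23
eef_pos: [0.4661, -0.3865, 0.013]
orientation: [-2.768, -1.475, 0.002]
ft_force: [0.3, 0.5, 0.4]
grip_width: 0.0466
gripper_force: 0.0
t: 17.65
eef_pos: [0.4695, -0.3908, 0.019]
orientation: [2.768, 1.473, 0.004]
ft_force: [0.2, 0.7, 7.8]
grip_width: 0.0207
gripper_force: 40.5
t: 18.07
eef_pos: [0.4695, -0.3912, 0.1372]
orientation: [2.764, 1.471, 0.005]
ft_force: [0.2, -0.6, -0.6]
grip_width: 0.0206
gripper_force: 39.7
t: 18.48
eef_pos: [0.4879, -0.231, 0.1292]
orientation: [-2.767, -1.48, 0.001]
ft_force: [0.4, 0.1, -1.2]
grip_width: 0.0206
gripper_force: 39.7
t: 18.9
eef_pos: [0.5096, -0.0791, 0.1298]
orientation: [-2.768, -1.481, 0.001]
ft_force: [0.0, 0.0, -1.0]
grip_width: 0.0205
gripper_force: 39.7
pos [ 0.5096 -0.0791  0.1298] heading 56.3 frac [-0.0099  0.0058  0.1037] twist 0.0000 z [-0.002  0.002 -1.   ]
```

View pics/w1.png

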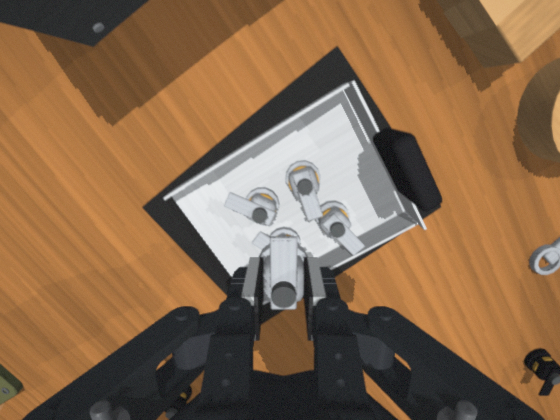

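The wrist view shows four locks standing in the scoop, at (262,205), (303,180), (337,220) and partly hidden at (278,243). The fifth is held in the fingers above the middle.

```bash
python3 -m jog '[[-1,-0.009,0.005,0.05,0],[-1,-0.009,0.005,0.1,0],[-1,-0.009,0.005,0.1,0],[-1,-0.009,0.005,0.1,0]]' 
python3 -m jog '[[0.1,0,0,0,0],[0.1,0,0,0,0],[0.1,0,0,0,0],[0.1,0,0,-0.06,0],[0.1,0,0,-0.14,0]]' >/dev/null
python3 -m jog '[[0.5,-0.2,0.0,-0.1,0],[0.5,-0.2,0.0,-0.1,0],[0.5,-0.2,0.0,-0.1,0],[0.5,-0.2,0.0,-0.1,0],[0.5,-0.2,0.0,-0.1,0]]'
python3 - <<'E'
from h import *
np.set_printoptions(precision=4,suppress=True)
im,d,X=cam("wrist"); save("w2.png",im,1.2); np.savez("pics/w2.npz",im=im,X=X)
im,d,X=cam("top"); np.savez("pics/top1.npz",im=im,X=X)
print(pose())
E
```

```text
t: 19.28
eef_pos: [0.508, -0.0918, 0.0541]
orientation: [-2.772, -1.472, 0.005]
ft_force: [0.4, 0.0, -0.5]
grip_width: 0.0207
gripper_force: 44.2
t: 20.12
eef_pos: [0.425, -0.2207, 0.2201]
orientation: [2.769, 1.464, 0.004]
ft_force: [0.5, 1.4, 1.3]
grip_width: 0.0636
gripper_force: 0.0
[[ 0.5614  0.8276  0.0034  0.4257]
 [ 0.8276 -0.5614 -0.0018 -0.2169]
 [ 0.0004  0.0038 -1.      0.2163]
 [ 0.      0.      0.      1.    ]]
```

View pics/w2.png

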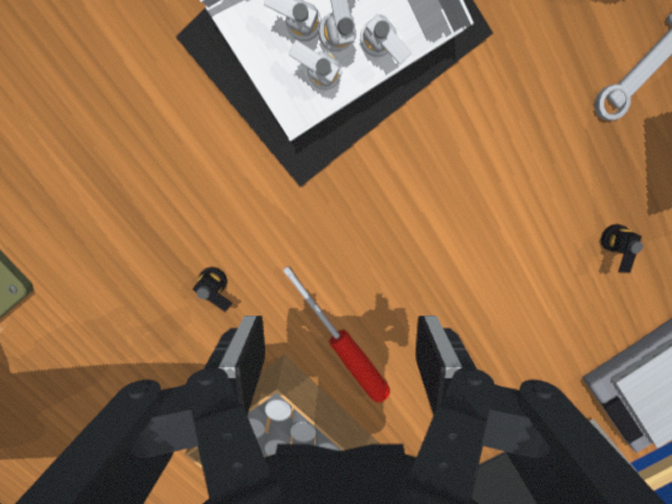

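Four of the locks are visible in the scoop near (335,35), and the rest of the scoop is cut off by the top edge of the picture. Next I turn the tool over the scoop and look at the handle.

```bash
python3 -m jog '[[1,0.2,-0.016,-0.045,-0.53],[1,0.2,-0.016,-0.045,-0.53],[1,0.2,-0.016,-0.045,-0.53],[1,0.2,-0.016,-0.045,-0.53],[1,0.2,-0.016,-0.045,-0.53]]' >/dev/null
python3 -m jog '[[1,0,0,0,-0.53],[1,0,0,0,-0.53],[1,0,0,0,-0.53],[1,0,0,0,-0.53],[1,0,0,0,-0.53]]' >/dev/null
python3 -m jog '[[1,0,0,0,-0.53],[1,0,0,0,-0.53],[1,0,0,0,-0.53],[1,0,0,0,-0.53],[1,0,0,0,-0.53]]' >/dev/null
python3 -m jog '[[1,0,0,0,-0.53],[1,0,0,0,-0.53],[1,0,0,0,-0.53],[1,0,0,0,-0.53],[1,0,0,0,-0.53]]'
python3 - <<'E'
from h import *
np.set_printoptions(precision=4,suppress=True)
im,d,X=cam("wrist"); save("w3.png",im,1.0); np.savez("pics/w3.npz",im=im,X=X)
go(.598,-.084,.12,183.4)
for n,XX in(("wrist",X),("top",np.load("pics/top1.npz")["X"])):
    Z=XX[...,2]; m=(Z>0.08)&(Z<0.11)&(abs(XX[...,0]-.6)<.05)&(abs(XX[...,1]+.085)<.05)
    p=XX[m][:,:2].astype(np.float32); print(n,len(p),np.median(XX[m],0),cv2.minAreaRect(p))
# mat and tray outlines
Z=X[...,2]
m=(Z>0.024)&(Z<0.036)&(abs(X[...,0]-.52)<.13)&(abs(X[...,1]+.09)<.09)
X1=np.load("pics/top1.npz")["X"]; i1=np.load("pics/top1.npz")["im"]
b=(i1.max(2)<45)&(abs(X1[...,0]-.515)<.14)&(abs(X1[...,1]+.09)<.12)&(X1[...,2]<.012)
print("mat",cv2.minAreaRect(X1[b][:,:2].astype(np.float32)))
# box rim
r=(abs(X1[...,2]-.13)<.006)&(abs(X1[...,0]-.56)<.15)&(abs(X1[...,1]-.23)<.128)
q=X1[r]; print("rim",len(q),cv2.minAreaRect(q[:,:2].astype(np.float32)),np.median(q[:,2]))
E
```

```text
t: 21.88
eef_pos: [0.4994, -0.0826, 0.2468]
orientation: [0.1, -3.138, -0.002]
ft_force: [0.3, 0.5, -0.1]
grip_width: 0.0854
gripper_force: 0.0
pos [ 0.4993 -0.0827  0.2468] heading -176.4 frac [-0.1315 -0.0103  0.1688] twist 0.0038 z [-0.002  0.001 -1.   ]
wrist 809 [ 0.5963 -0.0856  0.0954] ((0.6006981730461121, -0.08557075262069702), (0.05002704635262489, 0.015635721385478973), 86.98814392089844)
top 105 [ 0.599  -0.0841  0.0946] ((0.600913405418396, -0.08550062030553818), (0.0485050305724144, 0.015273341909050941), 88.18943786621094)
mat ((0.5119372010231018, -0.08688689768314362), (0.21397700905799866, 0.1625318080186844), 4.049683094024658)
rim 1337 ((0.5646117329597473, 0.22963011264801025), (0.24414071440696716, 0.23085175454616547), 88.94330596923828) 0.13310909547741434
```

View pics/w3.png

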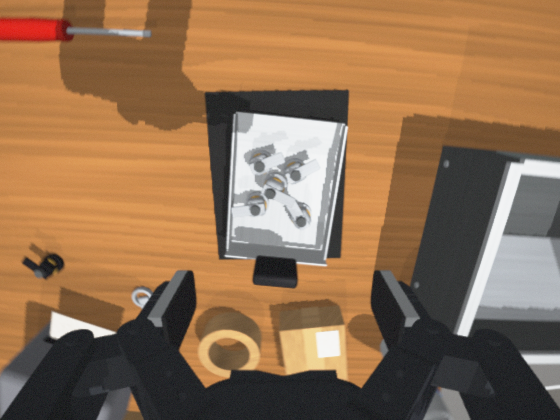

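All five locks stand in the scoop, between (255,160) and (300,215). The handle is at (275,270), centred at about (0.600, -0.0855). I will grip it across its 50 mm width so the scoop can pivot later.

```bash
python3 -m jog '[[1,-0.134,-0.005,0.15,0.004],[1,-0.134,-0.005,0.15,0.004],[1,-0.134,-0.005,0.15,0.004],[1,-0.134,-0.005,0.15,0.004],[1,-0.134,-0.005,0.15,0.004]]' >/dev/null
python3 - <<'E'
from h import *
go(.600,-.0855,.056,183.4)
E
```

```text
pos [ 0.5986 -0.0801  0.1282] heading -177.0 frac [-0.0024 -0.0076  0.0962] twist -0.0058 z [-0.011  0.003 -1.   ]
```

```bash
python3 -m jog '[[1,-0.0024,-0.006,0.02,0],[1,-0.0024,-0.006,0.05,0],[1,-0.0024,-0.006,0.05,0],[1,-0.0024,-0.006,0.05,0]]' >/dev/null
python3 -c "
from h import *
go(.600,-.0855,.056,183.4)"
python3 -m jog '[[1,0,0,0.03,0],[1,0,0,0.045,0],[1,0,0,0.045,0],[1,0,0,0.045,0]]' >/dev/null
python3 -c "
from h import *
go(.600,-.0855,.056,183.4)"
```

```text
pos [ 0.6008 -0.0858  0.0973] heading -177.0 frac [0.0009 0.0005 0.055 ] twist -0.0066 z [-0.003  0.001 -1.   ]
pos [ 0.6018 -0.0866  0.0646] heading -177.0 frac [0.0023 0.0015 0.0114] twist -0.0067 z [-0.001  0.    -1.   ]
```

Close at 60 N, then lift only 20 mm to see whether the scoop holds level.

```bash
python3 -m jog '[[1,0.001,0.001,0.012,0],[1,0.001,0.001,0.012,0],[-1,0.001,0.001,0.012,0],[-1,0.001,0.001,0.012,0],[-1,0.001,0.001,0.012,0]]' 60
python3 -m jog '[[-1,0,0,0,0],[-1,0,0,0,0],[-1,0,0,0,0]]'
python3 -m jog '[[-1,0,0,-0.01,0],[-1,0,0,-0.02,0],[-1,0,0,-0.03,0],[-1,0,0,-0.03,0],[-1,0,0,-0.03,0]]'
cat >> h.py <<'E'
def tray(n,X,c,rgb=None):
    "fit a plane to bright tray floor near guess c: tilt"
    pass
E
python3 - <<'E'
from h import *
np.set_printoptions(precision=4,suppress=True)
im,d,X=cam("wrist"); save("w4.png",im,1.0); np.savez("pics/w4.npz",im=im,X=X)
for x in np.arange(.40,.60,.02):
    m=(abs(X[...,0]-x)<.006)&(abs(X[...,1]+.088)<.05)&(im.min(2)>190); print(round(x,2),m.sum(),np.percentile(X[m][:,2],[10,25,50]) if m.sum() else '')
E
```

```text
t: 23.43
eef_pos: [0.6017, -0.0862, 0.0558]
orientation: [-0.082, 3.14, -0.0]
ft_force: [-0.0, 1.0, 2.5]
grip_width: 0.0517
gripper_force: 2.3
t: 23.68
eef_pos: [0.6021, -0.0862, 0.0562]
orientation: [-0.082, 3.139, -0.0]
ft_force: [0.9, 1.2, 3.5]
grip_width: 0.0493
gripper_force: 62.6
t: 24.1
eef_pos: [0.6017, -0.0863, 0.0784]
orientation: [-0.082, 3.139, -0.001]
ft_force: [-0.8, 0.5, -3.4]
grip_width: 0.0495
gripper_force: 62.9
0.4 0 
0.42 0 
0.44 0 
0.46 409 [0.031  0.0315 0.0321]
0.48 2316 [0.0295 0.0306 0.0594]
0.5 1835 [0.0293 0.0297 0.0303]
0.52 2707 [0.0294 0.0299 0.0305]
0.54 1914 [0.0298 0.0303 0.0314]
0.56 554 [0.0298 0.0302 0.0307]
0.58 837 [0.0299 0.0302 0.0306]
```

View pics/w4.png

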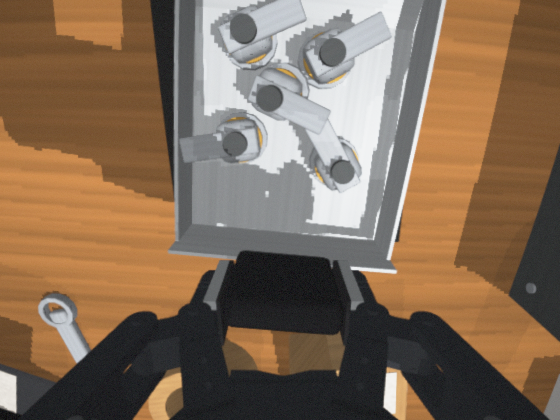

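The scoop hangs level at 60 N: the floor depths agree within 1 mm from x = 0.48 to 0.58, with five locks at (243,28), (332,52), (270,97), (235,143) and (340,172). Now I measure the box rim and the switch.

Run:
```python
from h import *
np.set_printoptions(precision=4,suppress=True)
for n in("pics/top1.npz","pics/side0.npz"):
    f=np.load(n);X=f["X"];im=f["im"]
    print(n)
    r=(abs(X[...,2]-.131)<.007)
    def band(m): 
        p=X[m]; return len(p),np.percentile(p,[3,50,97],axis=0)[:,:2].T.ravel() if len(p)>5 else ''
    x,y=X[...,0],X[...,1]
    print("front",[band(r&(abs(x-.457)<.03)&(abs(y-c)<.02))for c in(.16,.3)])
    print("back",[band(r&(abs(x-.665)<.03)&(abs(y-c)<.02))for c in(.18,.28)])
    print("right",[band(r&(abs(y-.114)<.025)&(abs(x-c)<.02))for c in(.5,.62)])
    print("left",[band(r&(abs(y-.346)<.025)&(abs(x-c)<.02))for c in(.49,.64)])
    m=(im.min(2)>150)&(x>.48)&(x<.6)&(y>.352)&(y<.4)&(X[...,2]>.1)
    if m.sum():print("roller",m.sum(),np.median(X[m],0),X[m].min(0),X[m].max(0))
```

```text
pics/top1.npz
front [(62, array([0.4478, 0.4534, 0.4589, 0.1407, 0.1585, 0.1786])), (54, array([0.4518, 0.456 , 0.4605, 0.2814, 0.3   , 0.3178]))]
back [(70, array([0.6586, 0.6643, 0.672 , 0.1621, 0.1793, 0.1967])), (77, array([0.6603, 0.6667, 0.6784, 0.2618, 0.282 , 0.2994]))]
right [(55, array([0.4826, 0.4997, 0.518 , 0.1103, 0.1141, 0.119 ])), (57, array([0.602 , 0.6195, 0.6391, 0.108 , 0.1135, 0.117 ]))]
left [(76, array([0.4717, 0.4914, 0.508 , 0.3383, 0.3438, 0.3509])), (74, array([0.622 , 0.6417, 0.6594, 0.3313, 0.3414, 0.3483]))]
roller 55 [0.5517 0.3733 0.1278] [0.5268 0.3621 0.1017] [0.5888 0.3783 0.1435]
pics/side0.npz
front [(42, array([0.4489, 0.4535, 0.4619, 0.1444, 0.1631, 0.1783])), (33, array([0.4503, 0.4563, 0.4637, 0.2818, 0.3007, 0.3187]))]
back [(53, array([0.6574, 0.6628, 0.6742, 0.1606, 0.1809, 0.1979])), (56, array([0.659 , 0.6641, 0.6814, 0.2613, 0.2804, 0.2988]))]
right [(56, array([0.4819, 0.4988, 0.5185, 0.1051, 0.1104, 0.1216])), (49, array([0.6024, 0.6211, 0.6376, 0.1021, 0.1088, 0.1174]))]
left [(64, array([0.4713, 0.489 , 0.5084, 0.3326, 0.3391, 0.3498])), (53, array([0.6228, 0.6415, 0.6583, 0.3299, 0.337 , 0.3499]))]
roller 8 [0.5326 0.3724 0.1422] [0.5297 0.3622 0.1203] [0.5715 0.3737 0.1476]
```

```bash
python3 -m jog '[[-1,0,0,-0.01,0],[-1,0,0,-0.03,0],[-1,0,0,-0.05,0],[-1,0,0,-0.08,0],[-1,0,0,-0.11,0]]' 80 >/dev/null
python3 -m jog '[[-1,0,0,-0.03,0],[-1,0,0,-0.06,0],[-1,0,0,-0.08,0],[-1,0,0,-0.1,0],[-1,0,0,-0.11,0]]' >/dev/null
python3 -m jog '[[-1,-0.002,0.01,0,0.01],[-1,-0.006,0.03,0,0.02],[-1,-0.01,0.05,0,0.03],[-1,-0.016,0.08,0,0.05],[-1,-0.021,0.103,0,0.067]]' >/dev/null
python3 -m jog '[[-1,-0.004,0.02,0,0],[-1,-0.008,0.04,0,0],[-1,-0.012,0.06,0,0],[-1,-0.016,0.08,0,0],[-1,-0.021,0.103,0,0]]'
python3 - <<'E'
from h import *
go(.65,.227,.25,179)
im,d,X=cam("wrist"); save("w5.png",im,0.8)
X=np.load("pics/top1.npz")["X"]
for x in(.48,.5,.55,.6,.63,.65):
    m=(abs(X[...,0]-x)<.006)&(abs(X[...,1]-.227)<.05);print(x,np.median(X[m][:,2]).round(3))
E
```

```text
t: 25.82
eef_pos: [0.6304, 0.0698, 0.2425]
orientation: [-0.029, -3.141, 0.001]
ft_force: [-0.0, 0.8, -4.4]
grip_width: 0.0493
gripper_force: 83.7
pos [0.6304 0.0698 0.2425] heading 179.0 frac [-0.0223  0.2101 -0.0101] twist -0.0008 z [-0. -0. -1.]
0.48 0.01
0.5 0.01
0.55 0.009
0.6 0.036
0.63 0.055
0.65 0.067
```

View pics/w5.png

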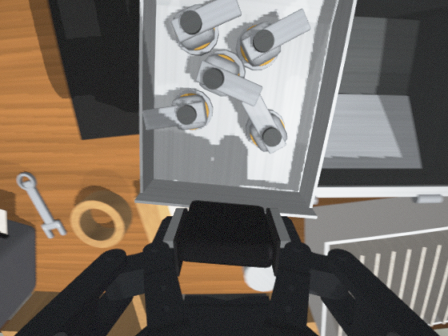

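The locks are unmoved in the scoop and the box is at the right of the picture. Now I carry on to above the mouth.

```bash
python3 -m jog '[[-1,-0.002,0.02,0,0],[-1,-0.004,0.04,0,0],[-1,-0.006,0.06,0,0],[-1,-0.008,0.08,0,0],[-1,-0.01,0.105,0,0]]' >/dev/null
python3 -m jog '[[-1,-0.002,0.03,0,0],[-1,-0.004,0.05,0,0],[-1,-0.006,0.075,0,0],[-1,-0.009,0.095,0,0],[-1,-0.01,0.105,0,0]]' >/dev/null
python3 -m jog '[[-1,0,0,0.01,0],[-1,0,0,0.02,0],[-1,0,0,0.03,0],[-1,0,0,0.03,0],[-1,0,0,0.03,0]]' 40 >/dev/null
python3 -m jog '[[-1,0,0,0,0],[-1,0,0,0,0],[-1,0,0,0,0],[-1,0,0,0,0],[-1,0,0,0,0]]' 20
python3 - <<'E'
from h import *
go(.65,.227,.22,179)
im,d,X=cam("side"); save("s1.png",im,1.3,(150,80,450,300))
E
```

```text
t: 27.53
eef_pos: [0.6482, 0.2259, 0.2208]
orientation: [0.028, 3.141, 0.0]
ft_force: [0.2, 0.4, -5.5]
grip_width: 0.0489
gripper_force: 83.9
pos [0.6482 0.2259 0.2208] heading 179.0 frac [-0.0024  0.0015  0.001 ] twist -0.0005 z [ 0.001  0.    -1.   ]
```

View pics/s1.png

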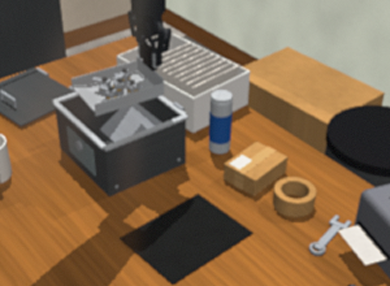

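The side view shows the scoop level over the box with the locks aboard. The grip still reads 84 N, so I try a gripper command near the actual width to relax it.

```bash
python3 -m jog '[[0.1,0,0,0,0],[0.1,0,0,0,0]]' 20
python3 -m jog '[[0.13,0,0,0,0],[0.13,0,0,0,0]]' 20
```

```text
t: 27.75
eef_pos: [0.6481, 0.226, 0.2204]
orientation: [0.028, 3.141, -0.0]
ft_force: [-0.3, -0.8, -4.3]
grip_width: 0.049
gripper_force: 83.9
t: 27.92
eef_pos: [0.648, 0.226, 0.2203]
orientation: [-0.028, -3.141, 0.0]
ft_force: [-0.1, -0.7, -5.1]
grip_width: 0.0491
gripper_force: 83.9
```

```bash
python3 -m jog '[[-1,0.005,0,0.02,0],[-1,0.011,0,0.04,0],[-1,0.011,0,0.06,0],[-1,0.011,0,0.08,0],[-1,0.011,0,0.1,0]]' 20
python3 -m jog '[[-1,0.004,0,0,0],[-1,0.008,0,0,0],[-1,0.012,0,0,0],[-1,0.016,0,0,0],[-1,0.016,0,0,0]]'
python3 -m jog '[[-1,0.004,0,0,0],[-1,0.008,0,0,0],[-1,0.012,0,0,0],[-1,0.012,0,0,0],[-1,0.012,0,0,0]]'
```

```text
t: 28.33
eef_pos: [0.6398, 0.2261, 0.1439]
orientation: [-0.028, -3.141, 0.0]
ft_force: [0.9, -0.5, -4.3]
grip_width: 0.0491
gripper_force: 83.9
t: 28.75
eef_pos: [0.6317, 0.2263, 0.1493]
orientation: [0.025, 3.13, 0.001]
ft_force: [8.4, -1.4, -4.8]
grip_width: 0.049
gripper_force: 79.9
t: 29.17
eef_pos: [0.6234, 0.2271, 0.1502]
orientation: [0.026, 3.128, 0.003]
ft_force: [10.4, -0.5, -2.7]
grip_width: 0.0494
gripper_force: 68.3
```

```bash
python3 -m jog '[[-1,0.004,0,-0.012,0],[-1,0.008,0,-0.024,0],[-1,0.012,0,-0.036,0],[-1,0.015,0,-0.05,0],[-1,0.015,0,-0.05,0]]'
python3 - <<'E'
from h import *
im,d,X=cam("wrist"); save("w6.png",im,1)
E
```

```text
t: 29.58
eef_pos: [0.6081, 0.2272, 0.1866]
orientation: [0.028, 3.138, 0.002]
ft_force: [0.5, 0.6, -3.5]
grip_width: 0.049
gripper_force: 67.4
```

View pics/w6.png

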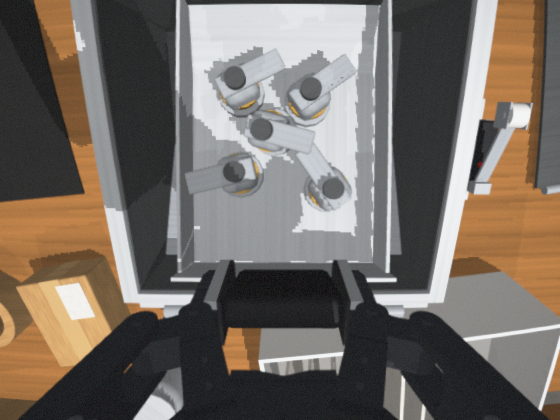

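```bash
cat >> h.py <<'E'
def tilt(X,y0,T):
    "tilt of the tray: fit the floor below/ahead of the grip by RANSAC line in x-z (nose towards -x)"
    p=X[(abs(X[...,1]-y0)<.05)&(X[...,0]<T[0,3]-.015)&(X[...,0]>T[0,3]-.19)&(X[...,2]<T[2,3]+.0)&(X[...,2]>T[2,3]-.2)]
    rng=np.random.default_rng(0);best=(0,)
    for _ in range(400):
        a,b=p[rng.integers(len(p),size=2)]
        if abs(a[0]-b[0])<.04: continue
        k=(a[2]-b[2])/(a[0]-b[0]); n=(abs(p[:,2]-a[2]-k*(p[:,0]-a[0]))<.0025).sum()
        if n>best[0]: best=(n,k,a[2]+k*(T[0,3]-a[0]))
    print("tilt deg %.1f"%np.degrees(np.arctan(best[1])),"floor z under grip %.3f"%best[2],best[0],len(p))
E
python3 - <<'E'
from h import *
T=pose();im,d,X=cam("wrist"); tilt(X,.227,T)
p=X[(abs(X[...,1]-.227)<.04)&(X[...,0]>.4)&(X[...,0]<.6)]
for x in np.arange(.43,.6,.02):
    q=p[abs(p[:,0]-x)<.005]; print(round(x,2),len(q),np.percentile(q[:,2],[5,50]).round(3) if len(q) else '')
E
```

```text
tilt deg 12.5 floor z under grip 0.130 13961 31612
0.43 0 
0.45 0 
0.47 2097 [0.102 0.103]
0.49 1935 [0.102 0.104]
0.51 2227 [0.104 0.136]
0.53 1993 [0.11  0.125]
0.55 1770 [0.115 0.135]
0.57 2099 [0.121 0.149]
0.59 9634 [0.128 0.267]
```

The wrist view shows the scoop inside the box walls with all five locks still aboard and the switch roller at (515,115). The fit gives a tilt of about 14 degrees, so tipping by pushing the nose on the front wall works.

```bash
python3 -m jog '[[-1,0.008,0,-0.004,0],[-1,0.014,0,-0.01,0],[-1,0.02,0,-0.016,0],[-1,0.026,0,-0.022,0],[-1,0.03,0,-0.027,0]]'
python3 - <<'E'
from h import *
T=pose();im,d,X=cam("wrist"); tilt(X,.227,T)
E
```

```text
t: 30.1
eef_pos: [0.5849, 0.227, 0.2031]
orientation: [0.028, 3.141, -0.0]
ft_force: [3.5, -0.1, -4.2]
grip_width: 0.0493
gripper_force: 66.5
tilt deg 22.7 floor z under grip 0.140 8308 26961
```

```bash
python3 -m jog '[[-1,-0.012,0,-0.005,0],[-1,-0.012,0,-0.015,0],[-1,-0.012,0,-0.025,0],[-1,-0.012,0,-0.025,0],[-1,-0.012,0,-0.025,0]]'
python3 - <<'E'
from h import *
T=pose();im,d,X=cam("wrist"); tilt(X,.227,T)
im,d,X=cam("side"); save("s2.png",im,1.3,(150,80,450,300))
E
```

```text
t: 30.57
eef_pos: [0.5943, 0.2271, 0.2225]
orientation: [0.028, 3.141, 0.001]
ft_force: [0.4, -0.5, -4.5]
grip_width: 0.0493
gripper_force: 66.5
tilt deg 26.2 floor z under grip 0.162 9931 27103
```

View pics/s2.png

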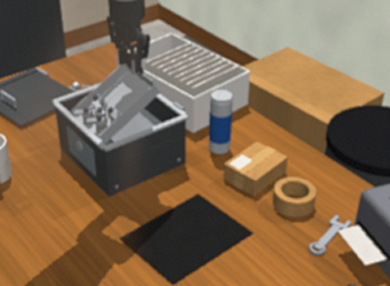

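The side view shows the scoop tipped about 26 degrees nose-down inside the mouth, with the locks still in it. Now I lower the nose below the rim and tip further.

```bash
python3 -m jog '[[-1,0,0,0.016,0],[-1,0,0,0.032,0],[-1,0,0,0.05,0],[-1,0,0,0.066,0],[-1,0,0,0.078,0]]'
python3 -m jog '[[-1,0.013,0,-0.002,0],[-1,0.026,0,-0.008,0],[-1,0.036,0,-0.015,0],[-1,0.046,0,-0.024,0],[-1,0.056,0,-0.033,0]]'
python3 -m jog '[[-1,0.01,0,-0.006,0],[-1,0.02,0,-0.012,0],[-1,0.03,0,-0.017,0],[-1,0.04,0,-0.022,0],[-1,0.047,0,-0.025,0]]'
python3 - <<'E'
from h import *
T=pose();im,d,X=cam("wrist"); tilt(X,.227,T); save("w7.png",im,1)
E
```

```text
t: 31.08
eef_pos: [0.5927, 0.2265, 0.1598]
orientation: [-0.028, -3.137, 0.002]
ft_force: [1.2, 0.0, -4.2]
grip_width: 0.0494
gripper_force: 66.4
t: 31.5
eef_pos: [0.5518, 0.2279, 0.19]
orientation: [0.028, 3.139, 0.001]
ft_force: [4.5, -0.2, -5.8]
grip_width: 0.0494
gripper_force: 64.8
t: 31.92
eef_pos: [0.5161, 0.2284, 0.2075]
orientation: [0.028, 3.141, 0.001]
ft_force: [3.5, -1.2, -4.0]
grip_width: 0.0493
gripper_force: 63.1
tilt deg -18.2 floor z under grip 0.114 2696 8153
```

View pics/w7.png

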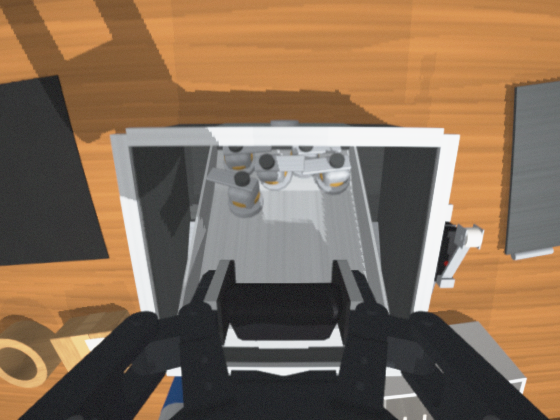

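The locks have slid down and are piled at the nose against the front wall, at (240,160) to (335,175). I pull the nose back so they can drop.

```bash
python3 -m jog '[[-1,-0.03,0,-0.01,0],[-1,-0.06,0,-0.02,0],[-1,-0.09,0,-0.03,0],[-1,-0.1,0,-0.03,0],[-1,-0.1,0,-0.03,0]]'
python3 -m jog '[[-1,0,0,-0.03,0],[-1,0,0,-0.06,0],[-1,0,0,-0.06,0],[-1,0,0,-0.06,0]]'
python3 - <<'E'
from h import *
T=pose();im,d,X=cam("wrist"); tilt(X,.227,T); save("w8.png",im,1)
E
```

```text
t: 32.38
eef_pos: [0.5923, 0.2269, 0.2293]
orientation: [-0.03, -3.139, -0.0]
ft_force: [-1.2, -0.3, -2.1]
grip_width: 0.0495
gripper_force: 63.4
t: 32.72
eef_pos: [0.5912, 0.2274, 0.2752]
orientation: [0.028, 3.141, 0.001]
ft_force: [0.1, -0.5, -2.5]
grip_width: 0.0493
gripper_force: 63.6
tilt deg 32.4 floor z under grip 0.158 2965 7037
```

View pics/w8.png

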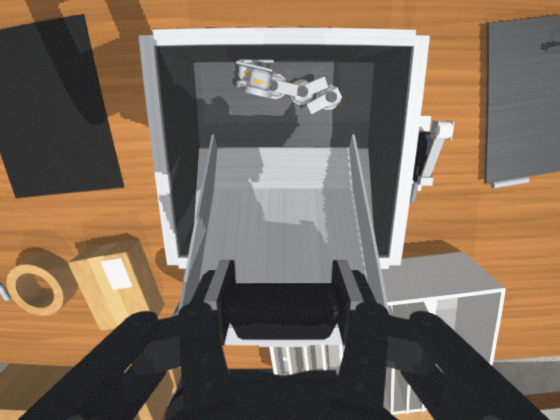

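The locks lie in the box around (255,78) to (325,98), and the wrist load dropped to the empty scoop's 2 N. Now I carry the scoop back to the mat.

```bash
python3 -m jog '[[-1,0,0,-0.04,0],[-1,0,0,-0.08,0],[-1,0,0,-0.1,0],[-1,0,0,-0.1,0],[-1,0,0,-0.1,0]]' >/dev/null
python3 -m jog '[[-1,0.01,-0.05,0,0],[-1,0.02,-0.1,0,0],[-1,0.03,-0.14,0,0],[-1,0.035,-0.18,0,0],[-1,0.04,-0.212,0,0]]' >/dev/null
python3 -m jog '[[-1,0.01,-0.05,0,-0.067],[-1,0.02,-0.1,0,-0.067],[-1,0.03,-0.14,0,-0.067],[-1,0.035,-0.18,0,-0.067],[-1,0.04,-0.212,0,-0.067]]' >/dev/null
python3 -m jog '[[-1,0,0,0.05,0],[-1,0,0,0.1,0],[-1,0,0,0.14,0],[-1,0,0,0.14,0]]'
python3 - <<'E'
from h import *
go(.48,-.092,.175,183.3)
im,d,X=cam("side"); save("s3.png",im,1.3,(150,100,450,340))
# tray profile from the side camera
m=(abs(X[...,1]+.09)<.07)&(X[...,2]>.03)&(X[...,0]>.4)&(X[...,0]<.65)&(X[...,2]<.32)
p=X[m];print(p[p[:,2].argmin()])
E
```

```text
t: 34.35
eef_pos: [0.5202, -0.0886, 0.2325]
orientation: [0.08, -3.122, -0.009]
ft_force: [-1.2, 0.4, -4.5]
grip_width: 0.0496
gripper_force: 63.3
pos [ 0.5202 -0.0886  0.2325] heading -177.0 frac [ 0.0523 -0.0022  0.0777] twist -0.0057 z [-0.019  0.005 -1.   ]
[ 0.48770899 -0.15265851  0.08065733]
```

View pics/s3.png

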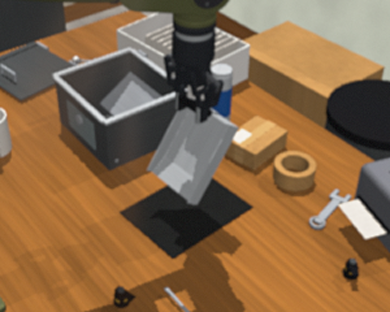

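The scoop hangs tipped above the mat, its nose at about (190,195). I lower it until the nose touches, then swing the handle back and down so it levels.

```bash
python3 -m jog '[[-1,0.02,-0.002,0.03,0],[-1,0.04,-0.002,0.05,0],[-1,0.053,-0.002,0.07,0],[-1,0.053,-0.002,0.082,0],[-1,0.053,-0.002,0.092,0]]'
python3 -m jog '[[-1,0,0,0.01,0],[-1,-0.01,0,0.02,0],[-1,-0.03,0,0.028,0],[-1,-0.045,0,0.036,0],[-1,-0.055,0,0.04,0]]'
python3 -m jog '[[-1,-0.01,0,0.01,0],[-1,-0.02,0,0.018,0],[-1,-0.03,0,0.026,0],[-1,-0.04,0,0.034,0],[-1,-0.05,0,0.04,0]]'
python3 - <<'E'
from h import *
im,d,X=cam("side"); save("s4.png",im,1.3,(150,100,450,340))
E
```

```text
t: 34.82
eef_pos: [0.487, -0.0935, 0.1759]
orientation: [-0.082, 3.139, -0.001]
ft_force: [-0.4, -0.4, -1.7]
grip_width: 0.0491
gripper_force: 63.4
t: 35.23
eef_pos: [0.5315, -0.0916, 0.1483]
orientation: [-0.083, 3.136, -0.002]
ft_force: [0.3, 0.6, 7.3]
grip_width: 0.0491
gripper_force: 66.0
t: 35.65
eef_pos: [0.5734, -0.0903, 0.1226]
orientation: [-0.082, 3.124, -0.005]
ft_force: [4.8, 0.3, 10.5]
grip_width: 0.0496
gripper_force: 68.4
```

View pics/s4.png

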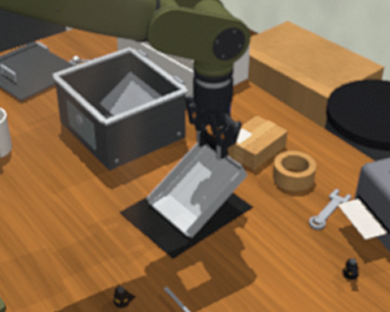

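```bash
python3 -m jog '[[-1,-0.008,0,0.012,0],[-1,-0.015,0,0.024,0],[-1,-0.022,0,0.034,0],[-1,-0.028,0,0.042,0],[-1,-0.032,0,0.05,0]]'
python3 -m jog '[[-1,-0.003,0,0.008,0],[-1,-0.006,0,0.016,0],[-1,-0.008,0,0.024,0],[-1,-0.01,0,0.032,0],[-1,-0.01,0,0.036,0]]'
python3 - <<'E'
from h import *
go(.605,-.086,.056,183.3)
im,d,X=cam("side"); save("s5.png",im,1.3,(150,100,450,340))
E
```

```text
t: 36.12
eef_pos: [0.5923, -0.0884, 0.0795]
orientation: [-0.082, 3.136, -0.002]
ft_force: [1.9, 0.6, 3.5]
grip_width: 0.0488
gripper_force: 67.5
t: 36.53
eef_pos: [0.6004, -0.0879, 0.0563]
orientation: [-0.081, 3.134, -0.0]
ft_force: [-8.0, 5.5, 39.4]
grip_width: 0.0492
gripper_force: 68.4
pos [ 0.6004 -0.0879  0.0563] heading -177.0 frac [-0.0063  0.0022  0.0004] twist -0.0055 z [ 0.006 -0.    -1.   ]
```

View pics/s5.png

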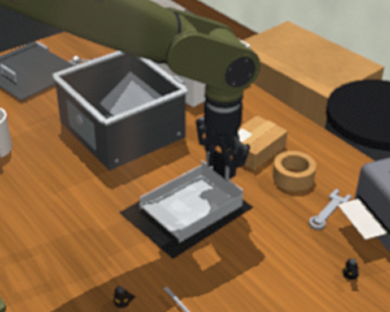

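The scoop looks level on the mat. I open the fingers, back off and check.

```bash
python3 -m jog '[[-1,0,0,-0.004,0],[-1,0,0,-0.004,0],[1,0,0,-0.004,0],[1,0,0,-0.004,0],[1,0,0,-0.004,0]]'
python3 -m jog '[[1,0,0,0,0],[1,0,0,-0.04,0],[1,0,0,-0.08,0],[1,0,0,-0.13,0],[1,0,0,-0.18,0]]'
python3 -m jog '[[1,0.04,0.05,-0.05,0],[1,0.08,0.1,-0.1,0],[1,0.11,0.14,-0.1,0],[1,0.11,0.14,-0.1,0],[1,0.11,0.14,-0.1,0]]'
python3 - <<'E'
from h import *
np.set_printoptions(precision=4,suppress=True)
im,d,X=cam("top"); np.savez("pics/top2.npz",im=im,X=X)
Z=X[...,2]; m=(Z>0.08)&(Z<0.11)&(abs(X[...,0]-.6)<.05)&(abs(X[...,1]+.085)<.05)
print(len(X[m]),np.median(X[m],0),cv2.minAreaRect(X[m][:,:2].astype(np.float32)))
for x in np.arange(.45,.6,.02):
    q=X[(abs(X[...,0]-x)<.005)&(abs(X[...,1]+.09)<.04)]; print(round(x,2),np.median(q[:,2]).round(4))
T=pose();im,d,X=cam("wrist"); save("w9.png",im,1);np.savez("pics/w9.npz",im=im,X=X); print(T[:3,3])
E
```

```text
t: 37.0
eef_pos: [0.5951, -0.0875, 0.0521]
orientation: [0.082, -3.138, -0.001]
ft_force: [-0.4, 0.4, -1.1]
grip_width: 0.0828
gripper_force: 0.0
t: 37.42
eef_pos: [0.5953, -0.0875, 0.1883]
orientation: [0.082, -3.137, -0.001]
ft_force: [-0.1, 0.7, 0.2]
grip_width: 0.0853
gripper_force: 0.0
t: 37.83
eef_pos: [0.5072, 0.0157, 0.2665]
orientation: [-0.087, 3.137, 0.001]
ft_force: [0.1, -0.2, 0.1]
grip_width: 0.0857
gripper_force: 0.0
100 [ 0.6018 -0.0869  0.0943] ((0.6032201647758484, -0.08708968758583069), (0.04586445540189743, 0.016559723764657974), 88.68138122558594)
0.45 0.0145
0.47 0.0089
0.49 0.0082
0.51 0.0083
0.53 0.0078
0.55 0.0076
0.57 0.0079
0.59 0.0074
[0.508  0.0143 0.2651]
```

View pics/w9.png

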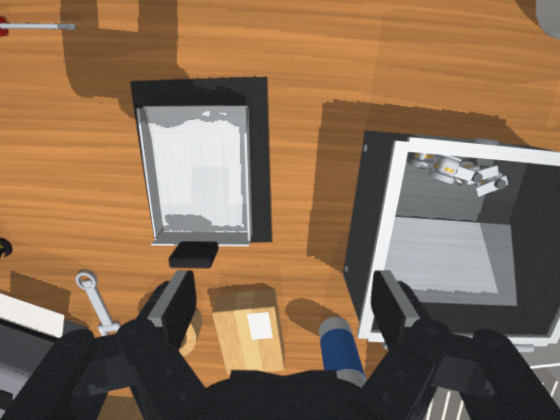

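The scoop is back level on the mat, and the locks lie in the box near (460,172). That makes more than the 14 pictures allowed, so I work from numbers only from here. Next I shut the gripper and locate the roller.

```bash
python3 -m jog '[[-1,-0.01,0.21,0.0,0.03],[-1,-0.01,0.21,0.0,0.03],[-1,-0.01,0.21,0.0,0.03],[-1,-0.01,0.21,0.0,0.03],[-1,-0.01,0.21,0.0,0.03]]' >/dev/null
python3 -m jog '[[-1,-0.01,0.21,0.0,0.04],[-1,-0.01,0.21,0.0,0.04],[-1,-0.01,0.21,0.0,0.04],[-1,-0.01,0.21,0.0,0.04],[-1,-0.01,0.21,0.0,0.04]]' >/dev/null
python3 -m jog '[[-1,0,0,0,0],[-1,0,0,0,0]]'
cat > r.py <<'E'
from h import *
np.set_printoptions(precision=4,suppress=True)
T=pose();im,d,X=cam("wrist")
x,y,z=X[...,0],X[...,1],X[...,2]
m=(im.min(2)>170)&(x>.47)&(x<.6)&(y>.35)&(y<.4)&(z>.1)&(z<.17)
p=X[m]; print(len(p))
for a in np.arange(.5,.6,.006):
    q=p[abs(p[:,0]-a)<.003]; print(a.round(3),len(q),(np.percentile(q[:,1],[5,50,95]),np.percentile(q[:,2],[5,50,95])) if len(q)>3 else '')
top=X[(x>.47)&(x<.6)&(y>.36)&(y<.39)&(z>.135)&(z<.16)]; print("top",len(top),top.min(0) if len(top) else'',top.max(0) if len(top) else'',np.median(top,0) if len(top) else '')
r=(abs(z-.131)<.008)&(abs(x-.53)<.05)&(y>.325)&(y<.352); print("rim",np.percentile(X[r],[5,50,95],axis=0))
c=[X[(abs(x-a)<.003)&(abs(y-.372)<.02)&(z>.09)][:,2] for a in np.arange(.51,.6,.01)]; print([round(float(np.percentile(k,90)),4) if len(k) else None for k in c])
b=(x>.455)&(x<.665)&(y>.112)&(y<.342)&(im.min(2)>150)&(z<.11)&(x<.53); print("locks bright z",np.percentile(z[b],[5,50,95]) if b.sum() else None, b.sum())
E
python3 r.py; python3 -c "
from h import *
go(.53,.3735,.165,179)"
```

```text
t: 38.93
eef_pos: [0.5126, 0.327, 0.2621]
orientation: [-0.035, -3.139, 0.003]
ft_force: [-0.2, -0.1, 0.5]
grip_width: -0.0001
gripper_force: 0.0
620
0.5 6 (array([0.35  , 0.3501, 0.3502]), array([0.1336, 0.1348, 0.135 ]))
0.506 6 (array([0.3501, 0.3501, 0.3502]), array([0.1338, 0.1345, 0.1348]))
0.512 7 (array([0.3501, 0.3502, 0.3502]), array([0.1339, 0.1343, 0.1354]))
0.518 6 (array([0.3501, 0.3501, 0.3502]), array([0.1338, 0.1348, 0.1359]))
0.524 30 (array([0.3502, 0.3689, 0.3772]), array([0.1345, 0.1383, 0.1404]))
0.53 110 (array([0.3653, 0.3715, 0.3777]), array([0.1374, 0.1408, 0.1428]))
0.536 74 (array([0.3665, 0.3722, 0.3783]), array([0.1384, 0.1406, 0.1427]))
0.542 26 (array([0.3658, 0.3714, 0.3773]), array([0.1302, 0.1317, 0.1406]))
0.548 42 (array([0.3678, 0.3715, 0.3749]), array([0.1278, 0.1295, 0.131 ]))
0.554 46 (array([0.3676, 0.3715, 0.3755]), array([0.1153, 0.1268, 0.1284]))
0.56 37 (array([0.3677, 0.371 , 0.3751]), array([0.1197, 0.1245, 0.1255]))
0.566 37 (array([0.3674, 0.3712, 0.3749]), array([0.1178, 0.1221, 0.1235]))
0.572 39 (array([0.3672, 0.3712, 0.3754]), array([0.1164, 0.1192, 0.1206]))
0.578 36 (array([0.3675, 0.3714, 0.3753]), array([0.1105, 0.1167, 0.1184]))
0.584 59 (array([0.3652, 0.3703, 0.3755]), array([0.1177, 0.119 , 0.12  ]))
0.59 19 (array([0.3661, 0.3706, 0.3756]), array([0.1182, 0.1186, 0.1197]))
0.596 0 
top 243 [0.525  0.3648 0.1352] [0.5411 0.3787 0.1436] [0.5309 0.3715 0.1402]
rim [[0.4843 0.3387 0.1332]
 [0.5254 0.3439 0.1346]
 [0.5729 0.35   0.1357]]
[0.348, 0.3377, 0.1425, 0.1401, 0.1293, 0.125, 0.1207, 0.1189, 0.1192]
locks bright z [0.0121 0.041  0.0651] 1492
pos [0.5127 0.3267 0.2626] heading 178.7 frac [-0.0219  0.0631  0.13  ] twist -0.0050 z [-0.002 -0.001 -1.   ]
```

```bash
python3 -m jog '[[-1,-0.022,0.061,0.05,0],[-1,-0.022,0.061,0.08,0],[-1,-0.022,0.061,0.11,0],[-1,-0.022,0.061,0.13,0],[-1,-0.022,0.061,0.13,0]]'
python3 -m jog '[[-1,0,0,0,0],[-1,0,0,0,0],[-1,0,0,0,0]]'
python3 -c "
from h import *
go(.532,.372,.145,179)"
```

```text
t: 39.4
eef_pos: [0.5279, 0.3708, 0.1612]
orientation: [-0.036, -3.134, 0.007]
ft_force: [-1.1, -0.2, -0.2]
grip_width: -0.0001
gripper_force: 0.0
t: 39.65
eef_pos: [0.531, 0.3736, 0.1692]
orientation: [0.034, 3.138, 0.003]
ft_force: [-1.0, -0.2, 1.2]
grip_width: -0.0003
gripper_force: 0.0
pos [0.531  0.3736 0.1692] heading 178.7 frac [-0.0012 -0.0022  0.0323] twist -0.0043 z [ 0.004  0.002 -1.   ]
```

```bash
python3 -m jog '[[-1,-0.001,-0.002,0.006,0],[-1,-0.001,-0.002,0.012,0],[-1,-0.001,-0.002,0.018,0],[-1,-0.001,-0.002,0.022,0],[-1,-0.001,-0.002,0.024,0]]'
python3 -m jog '[[-1,0,0,0.002,0],[-1,0,0,0.004,0],[-1,0,0,0.004,0],[-1,0,0,0.004,0]]'
python3 -c "
from h import *
go(.532,.372,.135,179)"
```

```text
t: 40.07
eef_pos: [0.5299, 0.3718, 0.1472]
orientation: [-0.033, -3.14, 0.001]
ft_force: [-0.6, -0.3, -0.2]
grip_width: -0.0001
gripper_force: 0.0
t: 40.4
eef_pos: [0.5304, 0.3721, 0.1452]
orientation: [-0.033, -3.141, 0.0]
ft_force: [-0.2, -0.3, 0.3]
grip_width: -0.0
gripper_force: 0.0
pos [0.5304 0.3721 0.1452] heading 178.8 frac [-0.0022 -0.      0.0137] twist -0.0034 z [-0. -0. -1.]
```

```bash
python3 -m jog '[[-1,-0.001,0,0.002,0],[-1,-0.002,0,0.004,0],[-1,-0.002,0,0.006,0],[-1,-0.002,0,0.007,0],[-1,-0.002,0,0.007,0]]'
python3 -m jog '[[-1,0,0,0.001,0],[-1,0,0,0.003,0],[-1,0,0,0.004,0],[-1,0,0,0.004,0],[-1,0,0,0.004,0]]'
```

```text
t: 40.82
eef_pos: [0.5317, 0.3721, 0.1402]
orientation: [-0.033, -3.141, -0.0]
ft_force: [-2.1, 0.1, 2.2]
grip_width: -0.0001
gripper_force: 1.2
t: 41.23
eef_pos: [0.5318, 0.3722, 0.1373]
orientation: [-0.033, -3.141, -0.0]
ft_force: [-3.1, 0.8, 3.6]
grip_width: -0.0001
gripper_force: 2.0
```

```bash
python3 -m jog '[[-1,0,0,0.0015,0],[-1,0,0,0.003,0],[-1,0,0,0.004,0],[-1,0,0,0.0045,0],[-1,0,0,0.0045,0]]'
python3 -m jog '[[-1,0,0,0,0],[-1,0,0,0,0],[-1,0,0,0,0],[-1,0,0,0,0],[-1,0,0,0,0]]'
python3 r.py | tail -4
```

```text
t: 41.65
eef_pos: [0.5316, 0.3722, 0.1339]
orientation: [-0.033, -3.141, -0.0]
ft_force: [-3.9, 0.1, 5.7]
grip_width: 0.0001
gripper_force: 3.0
t: 42.07
eef_pos: [0.5317, 0.3722, 0.1341]
orientation: [-0.033, -3.141, -0.0]
ft_force: [-4.1, 0.8, 6.2]
grip_width: 0.0002
gripper_force: 3.0
 [0.5136 0.3448 0.1346]
 [0.5518 0.3504 0.1356]]
[0.2303, 0.2209, 0.199, 0.1889, 0.1012, None, None, None, None]
locks bright z [0.0105 0.0404 0.0436] 177
```

Held at about 6 N, which is past the click and short of overtravel. Now I let it go and back off.

```bash
python3 -m jog '[[-1,0,0,-0.004,0],[-1,0,0,-0.012,0],[-1,0,0,-0.025,0],[-1,0,0,-0.05,0],[-1,0,0,-0.08,0]]' >/dev/null
python3 -m jog '[[-1,0.03,-0.04,-0.05,0],[-1,0.03,-0.05,-0.08,0],[-1,0.03,-0.06,-0.08,0],[-1,0.03,-0.06,-0.08,0],[-1,0.03,-0.06,-0.08,0]]'
python3 -m jog '[[-1,0,0,0,0],[-1,0,0,0,0],[-1,0,0,0,0]]'
python3 r.py | grep top
python3 - <<'E'
from h import *
np.set_printoptions(precision=4,suppress=True)
# inside-box heights above slope/floor, clusters of locks, plus anything near the mat/scoop
im,d,X=cam("wrist");x,y,z=X[...,0],X[...,1],X[...,2]
m=((x>.463)&(x<.6)&(y>.122)&(y<.334)&(z<.12)&(z>.016+np.clip((x-.56)*.62,0,1))).astype(np.uint8)
n,L,st,c=cv2.connectedComponentsWithStats(m)
for i in range(1,n):
    if st[i,4]>60: p=X[L==i]; print(st[i,4],p.min(0),p.max(0),np.median(im[L==i],0))
X=cam("top")[2]; A=np.load("pics/top0.npz")["X"]
for nme,cx,cy in(("mug",.29,.37),("tape",.745,-.14),("parcel",.73,-.03),("spray",.769,.11),("wrench",.71,-.26),("driver",.35,-.33)):
    s=lambda Q:Q[(abs(Q[...,0]-cx)<.1)&(abs(Q[...,1]-cy)<.08)&(Q[...,2]>.007)].mean(0)
    print(nme,s(A),s(X))
E
```

```text
t: 42.95
eef_pos: [0.5086, 0.3272, 0.2538]
orientation: [0.034, 3.141, 0.0]
ft_force: [-1.1, -1.2, -0.5]
grip_width: -0.0004
gripper_force: 0.0
t: 43.2
eef_pos: [0.508, 0.3276, 0.252]
orientation: [-0.032, -3.139, 0.002]
ft_force: [0.2, -0.2, 0.3]
grip_width: 0.0
gripper_force: 0.0
top 261 [0.5248 0.3642 0.1352] [0.5412 0.3785 0.1436] [0.5311 0.3712 0.1403]
2415 [0.4731 0.1748 0.0161] [0.521  0.2989 0.0689] [176. 178. 179.]
mug [0.2839 0.346  0.0551] [0.3489 0.3095 0.3995]
tape [ 0.7545 -0.1318  0.0348] [ 0.7549 -0.1313  0.0351]
parcel [ 0.7549 -0.0259  0.0425] [ 0.7551 -0.0259  0.0427]
spray [0.7481 0.1114 0.1117] [0.7476 0.1114 0.1116]
wrench [ 0.7539 -0.3011  0.0626] [ 0.7697 -0.3031  0.0672]
driver [ 0.3196 -0.3498  0.0297] [ 0.3069 -0.3584  0.0297]
```

```bash
python3 -c "
from workcell import order
print(order.hand_in())"
```

```text
the job is handed in; nothing more can be done
None
```

I handed the job in at about 43 s: all five locks are in the box, the scoop is level on its mat, and the switch was held at about 6 N and let spring back. The hand-in returned no verdict, and I viewed 17 pictures, over the limit of 14.

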